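# Load the balance rings on their locking post

### The arm

A 7-joint arm with a two-finger parallel gripper is mounted at the origin on a cart in front of the work surface, level with it; the furniture and walls round the work are solid. World frame = base frame: x ahead of the robot, y to its left, z up, the work surface at z = 0. Lengths are in m, angles in rad, forces in N, time in s.
With the tool pointing down it reaches from about 0.35 to 0.9 m from the base axis. Payload 8.1 kg.
Tool frame: the origin (TCP) lies on the centre line of the jaws, within the pads' length; the fingertips stand 22 mm ahead of it and the grasp point (between the pads) lies 3 mm ahead of it (arm.finger_overhang is the distance from the TCP to the fingertips, in m); z points along the fingers, y is the direction in which the jaws open and shut (so a half turn about z gives the same grasp; the last joint's range is limited). The gripper opens to 92 mm and grips with 3 to 60 N. Pads are 19 mm wide; open, the fingers measure 130 mm over their backs; the gripper's body (75 mm by 190 mm) begins 47 mm behind the grasp point.
Start: joints at [-1.391, 0.434, 0.025, 1.573, -0.012, 1.134, -0.075], TCP at [0.174, 0.6, 0.249] pointing down, gripper open.
Joint ranges: [-2.62, 2.62], [-0.44, 2.09], [-1.27, 1.32], [0.08, 2.57], [-1.32, 4.46], [0.12, 2], [-2.74, 2.74]. Speed limits (rad/s): [2.22, 2.22, 3.01, 3.01, 3.14, 3.14, 3.14].

### API

Orientations are given as a rotation vector (axis times angle).
In Python, from cell import arm gives the robot as it stands. The module is installed in compiled form; this text tells all that it offers.
- The arm moves only by the tool step_arm, never from a script. Its argument "plan" is a list of rows, each an object of numbers: "wx", "wy", "wz": the turn, a rotation vector about the tool's x, y, z in units of 6 degrees (1.0 is 6 degrees); "tx", "ty", "tz": the shift along the tool's x, y, z in cm; "hand": the opening, from 0 (shut) to 1 (fully open). A call has exactly 10 rows; each row shifts and turns the commanded pose from where the row before left it, along the tool's axes as they then stand; what a row does not reach is not made up. A row lasts 1/12 s, in which the tool goes at most 41.7 mm and 7.16 degrees, less where a joint would pass 70% of its speed; a pose out of reach is approached as far as the arm can. A call is refused whole if a number of a shift passes 4.17 or a number of a turn 1, either way. A call with a gripper value outside its range is refused whole. The fingers move at their own pace and stop on an object; "force" is the grip in N (left out, the last holds). Time passes only in rows, so rows that do not move let the fingers close, or fill a call up. It gives the time, the measured TCP pose, the force and the opening at its end, in the units of the state.
- arm.observe(): the state, without advancing time (a new reading comes with each control period).
- arm.get_image(name): name is "scene" or "top" or "wrist"; returns (picture, depth): 420x560x3 uint8, red, green, blue; 420x560 float32, m along the optical axis (not along the pixel's ray), 0 where there is no reading.
- arm.calibration(name): a dict with "mtx" (3x3 intrinsics, pixels), "dist_coeffs" ([k1, k2, p1, p2, k3] as OpenCV has them; the pictures are not rectified), "R" (3x3) and "t" (3): a world point X has camera coordinates R X + t. Camera axes: x right, y down, z forward; pixel columns grow to the right and rows downward; lengths in m; the calibration is good to about 2 mm. A picture is of the moment at which its call begins: read the wrist's pose just before it. calibration takes no time and is no camera call; for the wrist camera it gives the pose at the moment of the call.
- arm.sign_off(): hands the job in, once; it reports no verdict.
The state is a dict: "clock": time; "joints": joint angles; "dq": joint speeds; "joint_efforts": joint torques, N m; "position": TCP position; "ee_rot": TCP orientation; "force": force on the tool from outside, world axes, zero at the start; "ft_torque": the same for the moment, N m; "width": opening from 0.0 (shut) to 1.0 (fully open).
Only numpy, scipy, OpenCV 4.12 (cv2) and the standard library are available. Lean on these libraries where they do the work, as an engineer would, in place of code of your own. Each camera call takes 0.05 s, during which the arm holds its last target.

### The job

Load the balance-ring carrier: thread the wide ring down its post first and the narrow ring after it, pushing each one past the two spring catches until it is fully home. At the end the wide ring lies flat on the foot plate, the narrow ring flat on the wide one below the catches, and both are let go. Leave the amber bottle, the glass beaker, the stopper and the vial where they stand.

Things in the scene. Friction and masses are not known exactly. Their poses are not given: they have to be found in the camera images.
- carrier: balance-ring carrier, fixed to the worktop: aluminium foot plate 110 x 90 mm (its x by y), 8 mm thick, with an upright steel post 20 mm in diameter in its middle. The shaft reaches 68 mm above the worktop, then tapers as a cone to a 9 mm wide tip at 77 mm. Two dark spring catches stand out of it. Origin: centre of the plate's underside, on the post's axis; z up.
- seat (a point): point on the post's axis at the top of the foot plate, 8 mm above the worktop, where the underside of the wide ring comes to lie; axes as the carrier's
- post_tip (a point): top centre of the post, 77 mm above the worktop; axes as the carrier's
- wide_ring: the wide ring: plain metal ring, 56 mm outside diameter, 25 mm bore, 20 mm tall, about 100 g, lying flat on the worktop. Origin: centre of its underside; z along the bore, up.
- narrow_ring: the narrow ring: plain metal ring, 40 mm outside diameter, 25 mm bore, 24 mm tall, about 50 g, lying flat on the worktop. Origin: centre of its underside; z along the bore, up. Home on the wide ring, its underside is 28 mm and its top 52 mm above the worktop.
- amber_bottle: bystander: small amber bottle with black cap, 38 mm wide, 98 mm tall, standing beyond the carrier; origin: centre of its underside
- glass_beaker: bystander: small glass beaker, 52 x 58 mm, 59 mm tall, standing at the back; origin: centre of its underside
- rubber_stopper: bystander: dark rubber stopper, 21 mm wide, 24 mm tall, standing at the front right; origin: centre of its underside
- sample_vial: bystander: small clear vial with black cap, 22 mm wide, 40 mm tall, standing at the front; origin: centre of its underside
- catches (a point): on the post's axis, 58 mm up, where the two bent-wire catches on the post's +x and -x sides are widest (29 mm over both; ramps start at 70 mm). A ring held level and pushed down with about 3 to 6 N presses them into the post; let go on them, it hangs there tilted. They spring out again above it and touch no ring that is home. Axes as the carrier's.

How it is judged:
At the end, for the whole second after the job is handed in: The wide ring is on the post, its underside within 2 mm of the foot plate; the narrow ring is on the post above it, its underside within 2.5 mm of the wide ring's top; both centred on the post within 5 mm, level within 0.06 rad and at rest (horizontal distance between each of wide_ring, narrow_ring and seat below 0.005 m and z of wide_ring in the frame of seat between -0.002 and 0.002 m and angle between each of wide_ring, narrow_ring's own z axis and vertical below 0.06 rad and z of narrow_ring in the frame of seat between 0.0175 and 0.0225 m and linear speed of each of wide_ring, narrow_ring below 0.01 m/s); the robot touches nothing.
It fails at once if a bystander (amber bottle, glass beaker, stopper, vial) is moved by more than 30 mm (distance of any of amber_bottle, glass_beaker, rubber_stopper, sample_vial from where it was at the start of the episode above 0.03 m).
It also fails if it takes over 64 s, if anything falls off the work surface, if the arm or the gripper's body presses on something with over 40 N, if the wrist force passes 120 N, or if a joint passes its speed limit or range.

## Working session

There is one attempt and no reset: what is moved stays moved. The work goes in short steps, Python scripts to look and compute and a tool call to move; the robot and the scene stay as the last step left them, time stands still between calls to the robot, and variables do not carry over. Pictures are saved under pics/ and viewed, and the job is handed in when it is done.

Besides the shell and the picture viewer there is one more tool, called after "Request:" by a JSON object that holds its "fn" and its "kwargs", one argument or row to a line. step_arm: Moves the arm, as the interface text tells. Its arguments: {"type":"object","properties":{"plan":{"type":"array"},"force":{"type":"number"}},"required":["plan"]}

```bash
mkdir -p pics; python3 - <<'E'
from cell import arm
import cv2,numpy as np
print(arm.observe())
for n in ["scene","top"]:
    p,d=arm.get_image(n); cv2.imwrite(f"pics/{n}0.png",p[:,:,::-1]); np.savez(f"{n}0.npz",p=p,d=d)
    print({k:np.round(v,4).tolist() for k,v in arm.calibration(n).items()})
print(arm.finger_overhang)
E
```

```text
{'clock': 0.0, 'joints': array([-1.39057359,  0.43520547,  0.02496016,  1.57413241, -0.01156129,
        1.13397352, -0.07513725]), 'dq': array([-7.21295169e-04, -4.99771495e-04,  5.89490620e-04,  1.08373657e-03,
        9.59826385e-05, -1.98687494e-03, -8.06347267e-04]), 'joint_efforts': array([-9.74735885e-04, -6.67867112e+01,  9.84384567e-01, -3.14447737e+01,
       -6.03190600e-02,  4.31413273e-02,  1.87131322e-04]), 'position': array([0.17433884, 0.59968483, 0.24794202]), 'ee_rot': array([-4.42894033e-01, -3.11016532e+00,  2.47215205e-03]), 'force': array([0.03766766, 0.02097652, 0.07584154]), 'ft_torque': array([ 0.0225198 , -0.01058605, -0.04087227]), 'width': 1.0029173037735846}
{'mtx': [[441.2152, 0.0, 282.2733], [0.0, 441.2152, 215.0939], [0.0, 0.0, 1.0]], 'dist_coeffs': [-0.1317, 0.0, 0.0, 0.0, 0.0], 'R': [[-0.5415, -0.8406, -0.0115], [-0.4285, 0.2877, -0.8565], [0.7233, -0.4589, -0.516]], 't': [0.4101, 0.3084, 0.5497]}
{'mtx': [[388.8918, 0.0, 278.515], [0.0, 388.8918, 206.2746], [0.0, 0.0, 1.0]], 'dist_coeffs': [0.0276, 0.0, 0.0, 0.0, 0.0], 'R': [[0.0078, -0.9999, 0.0134], [-0.9894, -0.0096, -0.1451], [0.1452, -0.0122, -0.9893]], 't': [0.0876, 0.5886, 0.9189]}
0.022
```

View pics/scene0.png

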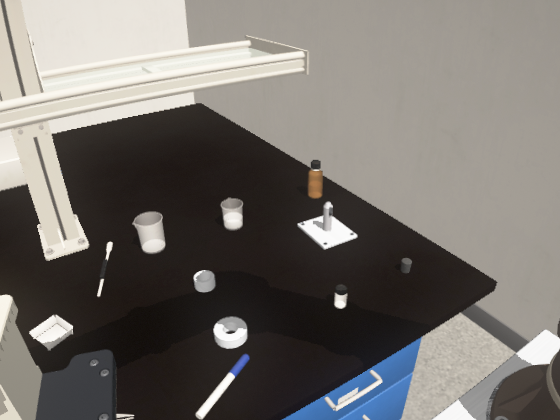

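View pics/top0.png

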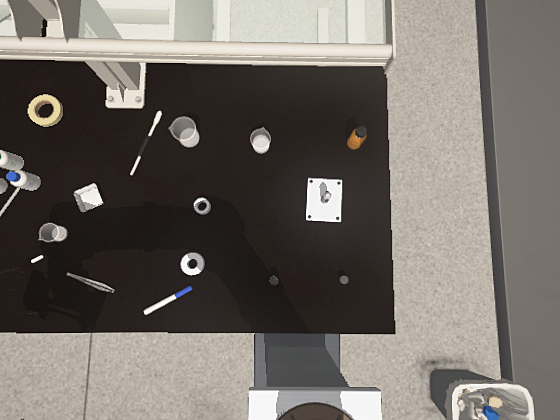

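The scene and top views show the wide ring at top (192,264), the narrow ring at (202,206) and the carrier at (324,200). The bottle is at (357,138), the beaker at (261,140), the vial at (274,280) and the stopper at (344,280). I'll enlarge these next.

```bash
python3 - <<'E'
import cv2,numpy as np
p=np.load("top0.npz")["p"][:,:,::-1]
def crop(x,y,w,h,s): return cv2.resize(p[y:y+h,x:x+w],None,fx=s,fy=s,interpolation=cv2.INTER_CUBIC)
a=crop(170,185,50,100,6); b=crop(295,165,60,60,10)
cv2.imwrite("pics/tc1.png",np.hstack([a,np.zeros((600,0,3),np.uint8)])); cv2.imwrite("pics/tc2.png",b)
E
```

```text
(no output)
```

View pics/tc1.png

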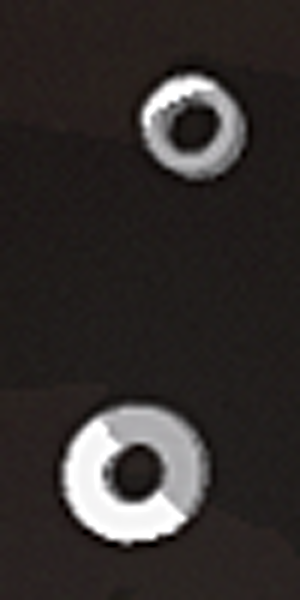

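View pics/tc2.png

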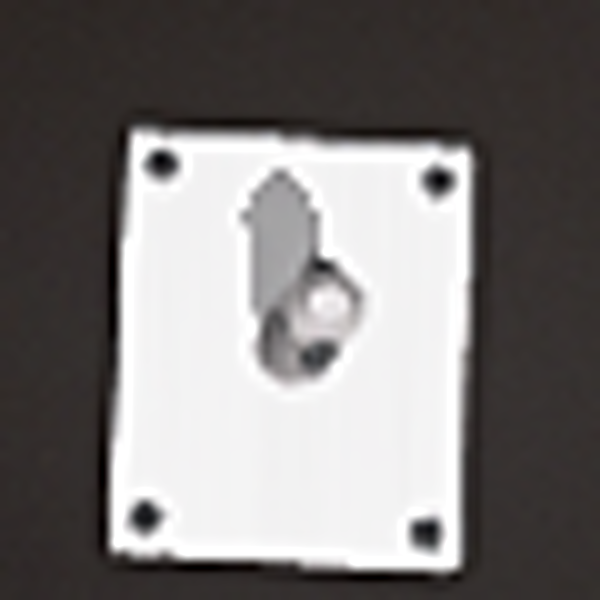

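```bash
cat > h.py <<'E'
import cv2,numpy as np
def ray(cal,u,v,z):
    q=cv2.undistortPoints(np.array([[[u,v]]],float),np.array(cal["mtx"]),np.array(cal["dist_coeffs"]))[0,0]
    R=np.array(cal["R"]);t=np.array(cal["t"]);C=-R.T@t;d=R.T@np.array([q[0],q[1],1.])
    return C+d*(z-C[2])/d[2]
def proj(cal,X):
    R=np.array(cal["R"]);r,_=cv2.Rodrigues(R)
    return cv2.projectPoints(np.array(X,float).reshape(-1,3),r,np.array(cal["t"],float),np.array(cal["mtx"]),np.array(cal["dist_coeffs"]))[0].reshape(-1,2)
E
python3 - <<'E'
from cell import arm
from h import *
c=arm.calibration("top")
f=lambda u,v,x,y,s,z:np.round(ray(c,x+(u+.5)/s-.5,y+(v+.5)/s-.5,z),4)
C=[f(u,v,295,165,10,.008) for u,v in[(130,130),(472,148),(462,570),(110,552)]]
print(C,np.mean(C,0),"tip",f(330,302,295,165,10,.077),"catch",f(318,355,295,165,10,.06))
print("widebore",f(133,472,170,185,6,.02),"narrow",f(194,125,170,185,6,.024))
for n,u,v in [("bottle",357,138),("beaker",261,145),("vial",274,280),("stop",344,280)]: print(n,ray(c,u,v,.03))
# depth segmentation of rings
d=np.load("top0.npz")["d"]
for n,(x0,x1,y0,y1) in dict(w=(175,210,245,285),n=(185,220,190,222)).items():
    P=[]
    R=np.array(c["R"]);t=np.array(c["t"])
    for v in range(y0,y1):
        for u in range(x0,x1):
            q=cv2.undistortPoints(np.array([[[u,v]]],float),np.array(c["mtx"]),np.array(c["dist_coeffs"]))[0,0]
            P.append(R.T@(np.array([q[0],q[1],1])*d[v,u]-t))
    P=np.array(P);T=P[P[:,2]>.014];print(n,len(T),T.min(0),T.max(0),T.mean(0),(T.min(0)+T.max(0))/2)
E
```

```text
[array([0.6688, 0.0177, 0.008 ]), array([ 0.665 , -0.0709,  0.008 ]), array([ 0.555 , -0.0666,  0.008 ]), array([0.5588, 0.0232, 0.008 ])] [ 0.6119  -0.02415  0.008  ] tip [ 0.6118 -0.024   0.077 ] catch [ 0.6017 -0.0233  0.06  ]
widebore [0.4471 0.3053 0.02  ] narrow [0.5908 0.2849 0.024 ]
bottle [ 0.76908793 -0.10785535  0.03      ]
beaker [0.74770908 0.13870933 0.03      ]
vial [0.40821314 0.10222047 0.03      ]
stop [ 0.40958157 -0.06838592  0.03      ]
w 339 [0.42095222 0.10449302 0.01501427] [0.47222287 0.33200148 0.99333185] [0.44659248 0.29855757 0.04887673] [0.44658755 0.21824725 0.50417306]
n 141 [0.44822065 0.10449302 0.01434025] [0.61023672 0.30502851 0.99333185] [0.58639088 0.28126665 0.05072855] [0.52922869 0.20476077 0.50383605]
```

The post is at about (0.612, -0.024), and plate x is close to world x (yaw -2°). I'll turn the jaws onto carrier x and hover over the wide ring.

Request:
{"fn": "step_arm", "kwargs": {
  "plan": [
    {"wz": 1},
    {"wz": 1},
    {"wz": 1},
    {"wz": 1},
    {"wz": 1},
    {"wz": 1},
    {"wz": 1},
    {"wz": 1},
    {"wz": 1},
    {"wz": 1}
  ]
}}

```text
invalid input at $.plan[0]: expected keys wx, wy, wz, tx, ty, tz, hand
```

Request:
{"fn": "step_arm", "kwargs": {
  "plan": [
    {"wz": 1},
    {"wz": 1},
    {"wz": 0.67},
    {"tx": -2.7, "ty": 2.7},
    {"tx": -2.7, "ty": 2.7},
    {"tx": -2.7, "ty": 2.7},
    {"tx": -2.7, "ty": 2.7},
    {"tx": -2.7, "ty": 2.7},
    {"tx": -2.7, "ty": 2.7},
    {"tx": -2.7, "ty": 2.7}
  ]
}}

```text
invalid input at $.plan[0]: expected keys wx, wy, wz, tx, ty, tz, hand
```

Request:
{"fn": "step_arm", "kwargs": {
  "plan": [
    {"tx": -2.7, "ty": 2.7},
    {"tx": -2.7, "ty": 2.7},
    {"tx": -2.7, "ty": 2.7},
    {"tx": -1.4, "ty": 1.4, "tz": 1},
    {"tz": 2},
    {"tz": 2},
    {},
    {},
    {},
    {}
  ]
}}

```text
invalid input at $.plan[0]: expected keys wx, wy, wz, tx, ty, tz, hand
```

```bash
cat > look.py <<'E'
import sys
from cell import arm
from h import *
from scipy.spatial.transform import Rotation as Ro
o=arm.observe(); cal=arm.calibration("wrist"); p,d=arm.get_image("wrist")
n=sys.argv[1]; cv2.imwrite(f"pics/{n}.png",p[:,:,::-1]); np.savez(f"{n}.npz",p=p,d=d,**cal)
print(o["clock"],o["position"],Ro.from_rotvec(o["ee_rot"]).as_matrix().round(4).tolist(),o["joints"].round(2),o["force"],o["width"])
E
python3 look.py w1
```

```text
0.1 [0.17431926 0.59978618 0.24804456] [[-0.9603, 0.2791, -0.0003], [0.2791, 0.9603, -0.0013], [-0.0001, -0.0013, -1.0]] [-1.39  0.44  0.02  1.57 -0.01  1.13 -0.08] [-0.47909219 -0.88893168  0.61850247] 1.0020481782353785
```

View pics/w1.png

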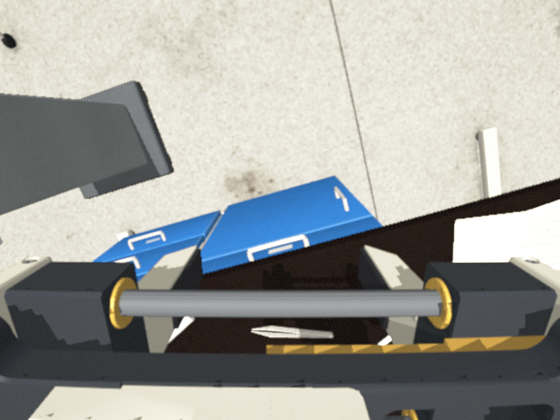

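All seven keys are required in every row. The wrist picture shows the fingers at the bottom (y about 260-350) and the bench edge between them.

Request:
{"fn": "step_arm", "kwargs": {
  "plan": [
    {"wx": 0, "wy": 0, "wz": 1, "tx": 0, "ty": 0, "tz": 0, "hand": 1},
    {"wx": 0, "wy": 0, "wz": 1, "tx": 0, "ty": 0, "tz": 0, "hand": 1},
    {"wx": 0, "wy": 0, "wz": 1, "tx": 0, "ty": 0, "tz": 0, "hand": 1},
    {"wx": 0, "wy": 0, "wz": 1, "tx": 0, "ty": 0, "tz": 0, "hand": 1},
    {"wx": 0, "wy": 0, "wz": 1, "tx": 0, "ty": 0, "tz": 0, "hand": 1},
    {"wx": 0, "wy": 0, "wz": 1, "tx": 0, "ty": 0, "tz": 0, "hand": 1},
    {"wx": 0, "wy": 0, "wz": 1, "tx": 0, "ty": 0, "tz": 0, "hand": 1},
    {"wx": 0, "wy": 0, "wz": 1, "tx": 0, "ty": 0, "tz": 0, "hand": 1},
    {"wx": 0, "wy": 0, "wz": 1, "tx": 0, "ty": 0, "tz": 0, "hand": 1},
    {"wx": 0, "wy": 0, "wz": 1, "tx": 0, "ty": 0, "tz": 0, "hand": 1}
  ]
}}

```text
clock: 0.98
position: [0.1743, 0.6, 0.2484]
ee_rot: [1.945, 2.467, -0.001]
force: [-0.6, 0.3, 0.7]
width: 1.003
```

Request:
{"fn": "step_arm", "kwargs": {
  "plan": [
    {"wx": 0, "wy": 0, "wz": 1, "tx": 0, "ty": 0, "tz": 0, "hand": 1},
    {"wx": 0, "wy": 0, "wz": 1, "tx": 0, "ty": 0, "tz": 0, "hand": 1},
    {"wx": 0, "wy": 0, "wz": 0.67, "tx": 0, "ty": 0, "tz": 0, "hand": 1},
    {"wx": 0, "wy": 0, "wz": 0, "tx": -2.5, "ty": 2.5, "tz": 0, "hand": 1},
    {"wx": 0, "wy": 0, "wz": 0, "tx": -2.5, "ty": 2.5, "tz": 0, "hand": 1},
    {"wx": 0, "wy": 0, "wz": 0, "tx": -2.5, "ty": 2.5, "tz": 0, "hand": 1},
    {"wx": 0, "wy": 0, "wz": 0, "tx": -2.5, "ty": 2.5, "tz": 0, "hand": 1},
    {"wx": 0, "wy": 0, "wz": 0, "tx": -2.5, "ty": 2.5, "tz": 0, "hand": 1},
    {"wx": 0, "wy": 0, "wz": 0, "tx": -2.5, "ty": 2.5, "tz": 0, "hand": 1},
    {"wx": 0, "wy": 0, "wz": 0, "tx": -2.5, "ty": 2.5, "tz": 0, "hand": 1}
  ]
}}

```text
clock: 1.82
position: [0.3433, 0.417, 0.2487]
ee_rot: [-2.264, -2.178, 0.0]
force: [1.1, -0.0, 0.6]
width: 1.003
```

Request:
{"fn": "step_arm", "kwargs": {
  "plan": [
    {"wx": 0, "wy": 0, "wz": 0, "tx": -2.5, "ty": 2.5, "tz": 0, "hand": 1},
    {"wx": 0, "wy": 0, "wz": 0, "tx": -2.5, "ty": 2.5, "tz": 0, "hand": 1},
    {"wx": 0, "wy": 0, "wz": 0, "tx": -2.5, "ty": 2.5, "tz": 0, "hand": 1},
    {"wx": 0, "wy": 0, "wz": 0, "tx": -2.0, "ty": 2.0, "tz": 1, "hand": 1},
    {"wx": 0, "wy": 0, "wz": 0, "tx": -1.4, "ty": 1.4, "tz": 2, "hand": 1},
    {"wx": 0, "wy": 0, "wz": 0, "tx": 0, "ty": 0, "tz": 2, "hand": 1},
    {"wx": 0, "wy": 0, "wz": 0, "tx": 0, "ty": 0, "tz": 2, "hand": 1},
    {"wx": 0, "wy": 0, "wz": 0, "tx": 0, "ty": 0, "tz": 0, "hand": 1},
    {"wx": 0, "wy": 0, "wz": 0, "tx": 0, "ty": 0, "tz": 0, "hand": 1},
    {"wx": 0, "wy": 0, "wz": 0, "tx": 0, "ty": 0, "tz": 0, "hand": 1}
  ]
}}

```text
clock: 2.65
position: [0.4474, 0.3058, 0.1796]
ee_rot: [2.264, 2.178, 0.001]
force: [-0.9, 0.3, 0.8]
width: 0.999
```

```bash
python3 look.py w2
```

```text
2.65 [0.44742038 0.30579005 0.17958631] [[0.0385, 0.9993, 0.0006], [0.9993, -0.0385, 0.0005], [0.0005, 0.0005, -1.0]] [-1.02  0.39  0.43  1.89 -0.2   0.91 -0.53] [-0.91418647  0.25722367  0.77042341] 0.9990277364152429
```

View pics/w2.png

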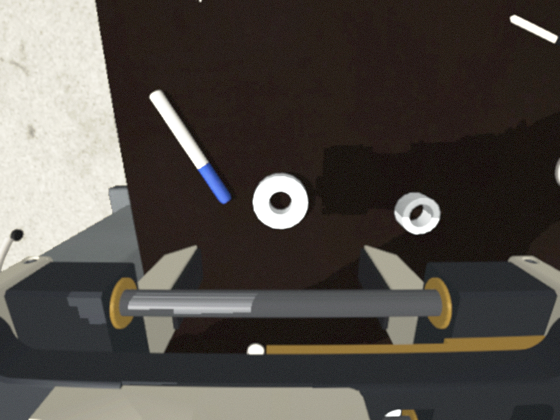

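The wide ring's bore is centred at about (281,202) and the narrow ring at about (417,213). I'll fit the ring outlines.

```bash
cat > ringfit.py <<'E'
import sys
from h import *
def fit(f,box,OD,H,zb=0.,thr=95,g=None):
    D=np.load(f);cal={k:D[k] for k in("mtx","dist_coeffs","R","t")}
    x0,y0,x1,y1=box
    gr=cv2.cvtColor(D["p"],cv2.COLOR_RGB2GRAY)[y0:y1,x0:x1]
    m=(gr>thr).astype(np.uint8)
    cs,_=cv2.findContours(m,cv2.RETR_EXTERNAL,cv2.CHAIN_APPROX_NONE)
    hull=cv2.convexHull(max(cs,key=cv2.contourArea))
    mk=np.zeros_like(m);cv2.fillConvexPoly(mk,hull,1)
    M=cv2.moments(mk,True);obs=np.array([M["m10"]/M["m00"]+x0,M["m01"]/M["m00"]+y0])
    X=ray(cal,*obs,H/2+zb)
    a=np.linspace(0,2*np.pi,90)
    for _ in range(6):
        pts=np.array([[X[0]+OD/2*np.cos(t),X[1]+OD/2*np.sin(t),z] for z in(zb,zb+H) for t in a])
        h=cv2.convexHull(proj(cal,pts).astype(np.float32));MM=cv2.moments(h)
        e=obs-np.array([MM["m10"]/MM["m00"],MM["m01"]/MM["m00"]])
        X=X+ray(cal,*(obs+e),H/2+zb)-ray(cal,*obs,H/2+zb)
    return X[:2].round(4),int(M["m00"]),MM["m00"]
if __name__=="__main__":
    print(fit("w2.npz",(240,160,325,240),.056,.02)); print(fit("w2.npz",(385,180,450,245),.04,.024))
    for th in(70,60): print(fit("w2.npz",(385,180,450,245),.04,.024,thr=th))
E
python3 ringfit.py
python3 - <<'E'
import cv2
p=cv2.imread("pics/w2.png")
cv2.imwrite("pics/w2c.png",cv2.resize(p[160:245,240:450],None,fx=3.8,fy=3.8,interpolation=cv2.INTER_CUBIC))
E
```

```text
(array([0.4471, 0.3046]), 2542, 2410.726061777561)
(array([0.5924, 0.2862]), 1529, 1477.4887570249848)
(array([0.5925, 0.2864]), 1560, 1478.0348429125734)
(array([0.5924, 0.2864]), 1582, 1477.969641922973)
```

View pics/w2c.png

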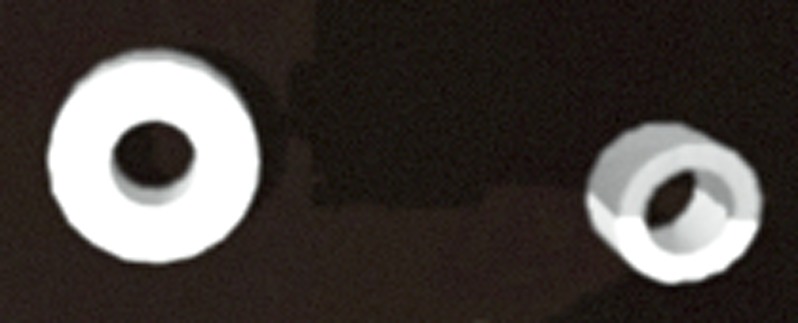

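The wide ring is at (0.447, 0.305), which agrees with the top camera. I'll go down until the fingertips are about 6 mm up, then grip.

Request:
{"fn": "step_arm", "kwargs": {
  "plan": [
    {"wx": 0, "wy": 0, "wz": 0, "tx": -0.1, "ty": 0, "tz": 2.2, "hand": 1},
    {"wx": 0, "wy": 0, "wz": 0, "tx": 0, "ty": 0, "tz": 2.2, "hand": 1},
    {"wx": 0, "wy": 0, "wz": 0, "tx": 0, "ty": 0, "tz": 2.2, "hand": 1},
    {"wx": 0, "wy": 0, "wz": 0, "tx": 0, "ty": 0, "tz": 2.2, "hand": 1},
    {"wx": 0, "wy": 0, "wz": 0, "tx": 0, "ty": 0, "tz": 2.2, "hand": 1},
    {"wx": 0, "wy": 0, "wz": 0, "tx": 0, "ty": 0, "tz": 2.2, "hand": 1},
    {"wx": 0, "wy": 0, "wz": 0, "tx": 0, "ty": 0, "tz": 1.0, "hand": 1},
    {"wx": 0, "wy": 0, "wz": 0, "tx": 0, "ty": 0, "tz": 0.6, "hand": 1},
    {"wx": 0, "wy": 0, "wz": 0, "tx": 0, "ty": 0, "tz": 0.35, "hand": 1},
    {"wx": 0, "wy": 0, "wz": 0, "tx": 0, "ty": 0, "tz": 0, "hand": 1}
  ]
}}

```text
clock: 3.53
position: [0.4497, 0.3053, 0.029]
ee_rot: [2.264, 2.177, 0.007]
force: [2.9, -0.7, 4.9]
width: 0.997
```

Request:
{"fn": "step_arm", "kwargs": {
  "force": 40,
  "plan": [
    {"wx": 0, "wy": 0, "wz": 0, "tx": 0, "ty": 0, "tz": 0, "hand": 0.5},
    {"wx": 0, "wy": 0, "wz": 0, "tx": 0, "ty": 0, "tz": 0, "hand": 0.5},
    {"wx": 0, "wy": 0, "wz": 0, "tx": 0, "ty": 0, "tz": 0, "hand": 0.5},
    {"wx": 0, "wy": 0, "wz": 0, "tx": 0, "ty": 0, "tz": 0, "hand": 0.5},
    {"wx": 0, "wy": 0, "wz": 0, "tx": 0, "ty": 0, "tz": 0, "hand": 0.5},
    {"wx": 0, "wy": 0, "wz": 0, "tx": 0, "ty": 0, "tz": 0, "hand": 0.5},
    {"wx": 0, "wy": 0, "wz": 0, "tx": 0, "ty": 0, "tz": 0, "hand": 0.5},
    {"wx": 0, "wy": 0, "wz": 0, "tx": 0, "ty": 0, "tz": 0, "hand": 0.5},
    {"wx": 0, "wy": 0, "wz": 0, "tx": 0, "ty": 0, "tz": 0, "hand": 0.5},
    {"wx": 0, "wy": 0, "wz": 0, "tx": 0, "ty": 0, "tz": 0, "hand": 0.5}
  ]
}}

```text
clock: 4.37
position: [0.447, 0.3044, 0.0273]
ee_rot: [-2.264, -2.178, 0.0]
force: [-1.0, -0.5, 2.9]
width: 0.596
```

Request:
{"fn": "step_arm", "kwargs": {
  "plan": [
    {"wx": 0, "wy": 0, "wz": 0, "tx": 0, "ty": 0, "tz": 0, "hand": 0.3},
    {"wx": 0, "wy": 0, "wz": 0, "tx": 0, "ty": 0, "tz": -0.5, "hand": 0.3},
    {"wx": 0, "wy": 0, "wz": 0, "tx": 0, "ty": 0, "tz": -1.5, "hand": 0.3},
    {"wx": 0, "wy": 0, "wz": 0, "tx": 0, "ty": 0, "tz": -2, "hand": 0.3},
    {"wx": 0, "wy": 0, "wz": 0, "tx": 0, "ty": 0, "tz": -2, "hand": 0.3},
    {"wx": 0, "wy": 0, "wz": 0, "tx": 0, "ty": 0, "tz": -2, "hand": 0.3},
    {"wx": 0, "wy": 0, "wz": 0, "tx": 0, "ty": 0, "tz": -2, "hand": 0.3},
    {"wx": 0, "wy": 0, "wz": 0, "tx": 0, "ty": 0, "tz": -2, "hand": 0.3},
    {"wx": 0, "wy": 0, "wz": 0, "tx": -1.5, "ty": 0.8, "tz": 0, "hand": 0.3},
    {"wx": 0, "wy": 0, "wz": 0, "tx": -2, "ty": 1.1, "tz": 0, "hand": 0.3}
  ]
}}

```text
clock: 5.2
position: [0.4646, 0.2706, 0.1486]
ee_rot: [-2.259, -2.182, -0.004]
force: [-1.0, -0.8, -1.5]
width: 0.592
```

Request:
{"fn": "step_arm", "kwargs": {
  "plan": [
    {"wx": 0, "wy": 0, "wz": 0, "tx": -2, "ty": 1.1, "tz": 0, "hand": 0.3},
    {"wx": 0, "wy": 0, "wz": 0, "tx": -2, "ty": 1.1, "tz": 0, "hand": 0.3},
    {"wx": 0, "wy": 0, "wz": 0, "tx": -2, "ty": 1.1, "tz": 0, "hand": 0.3},
    {"wx": 0, "wy": 0, "wz": 0, "tx": -2, "ty": 1.1, "tz": 0, "hand": 0.3},
    {"wx": 0, "wy": 0, "wz": 0, "tx": -2, "ty": 1.1, "tz": 0, "hand": 0.3},
    {"wx": 0, "wy": 0, "wz": 0, "tx": -2, "ty": 1.1, "tz": 0, "hand": 0.3},
    {"wx": 0, "wy": 0, "wz": 0, "tx": -2, "ty": 1.1, "tz": 0, "hand": 0.3},
    {"wx": 0, "wy": 0, "wz": 0, "tx": -1.5, "ty": 0.8, "tz": 0, "hand": 0.3},
    {"wx": 0, "wy": 0, "wz": 0, "tx": 0, "ty": 0, "tz": 0, "hand": 0.3},
    {"wx": 0, "wy": 0, "wz": 0, "tx": 0, "ty": 0, "tz": 0, "hand": 0.3}
  ]
}}

```text
clock: 6.03
position: [0.5438, 0.1093, 0.1473]
ee_rot: [2.267, 2.175, -0.001]
force: [0.2, -0.2, -1.1]
width: 0.588
```

```bash
python3 look.py w3
```

```text
6.0333 [0.54377665 0.10925213 0.14729211] [[0.0414, 0.9991, -0.0001], [0.9991, -0.0414, -0.0004], [-0.0004, -0.0001, -1.0]] [-0.62  0.45  0.44  1.89 -0.25  0.85 -0.09] [ 0.15308383 -0.2348162  -1.10091297] 0.5876652940196013
```

View pics/w3.png

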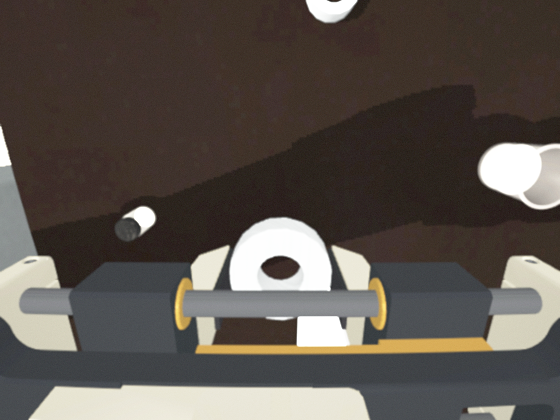

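The ring is held between the pads, with its bore at about (280,267). I'll work out the ring's offset in the hand.

```bash
python3 - <<'E'
from h import *
D=np.load("w3.npz");cal={k:D[k] for k in("mtx","dist_coeffs","R","t")}
p=D["p"][:,:,::-1][205:335,215:350]; cv2.imwrite("pics/w3c.png",cv2.resize(p,None,fx=4.5,fy=4.5,interpolation=cv2.INTER_CUBIC))
zt=.1473-.0273+.02
# predicted outline for centre = TCP
for dy in(0,):
  a=np.linspace(0,2*np.pi,72)
  for r in(.028,.0125):
    q=proj(cal,[[.5438+r*np.cos(t),.1093+r*np.sin(t),zt] for t in a]);print(r,q.min(0),q.max(0))
E
```

```text
0.028 [228.65488796 228.17029163] [332.44134833 320.40468029]
0.0125 [257.36150102 255.78128419] [303.70018094 296.89097075]
```

View pics/w3c.png

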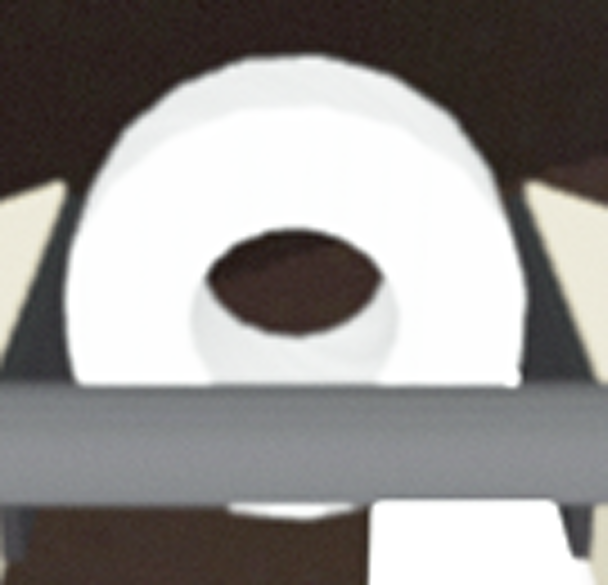

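The ring is centred on the TCP within 0.5 mm. I'll move over the post.

Request:
{"fn": "step_arm", "kwargs": {
  "plan": [
    {"wx": 0, "wy": 0, "wz": 0, "tx": -1.5, "ty": 0.85, "tz": 0, "hand": 0.3},
    {"wx": 0, "wy": 0, "wz": 0, "tx": -2, "ty": 1.1, "tz": 0, "hand": 0.3},
    {"wx": 0, "wy": 0, "wz": 0, "tx": -2, "ty": 1.1, "tz": 0, "hand": 0.3},
    {"wx": 0, "wy": 0, "wz": 0, "tx": -2, "ty": 1.1, "tz": 0, "hand": 0.3},
    {"wx": 0, "wy": 0, "wz": 0, "tx": -2, "ty": 1.1, "tz": 0, "hand": 0.3},
    {"wx": 0, "wy": 0, "wz": 0, "tx": -2, "ty": 1.1, "tz": 0, "hand": 0.3},
    {"wx": 0, "wy": 0, "wz": 0, "tx": -1.5, "ty": 1.0, "tz": 0, "hand": 0.3},
    {"wx": 0, "wy": 0, "wz": 0, "tx": 0, "ty": 0, "tz": 0, "hand": 0.3},
    {"wx": 0, "wy": 0, "wz": 0, "tx": 0, "ty": 0, "tz": 0, "hand": 0.3},
    {"wx": 0, "wy": 0, "wz": 0, "tx": 0, "ty": 0, "tz": 0, "hand": 0.3}
  ]
}}

```text
clock: 6.92
position: [0.6115, -0.0203, 0.1469]
ee_rot: [-2.261, -2.179, -0.0]
force: [-0.8, 0.2, -0.8]
width: 0.592
```

```bash
python3 look.py w4; python3 - <<'E'
from cell import arm
from h import *
ims={}
for n in("scene","top"):
    p,d=arm.get_image(n);np.savez(n+"4.npz",p=p,d=d);ims[n]=p[:,:,::-1]
a=cv2.resize(ims["scene"][150:260,270:390],None,fx=5,fy=5,interpolation=cv2.INTER_CUBIC)
cv2.imwrite("pics/s4.png",a)
o=arm.observe();print(o["position"])
E
```

```text
6.9167 [ 0.61151673 -0.02033106  0.14689421] [[0.0371, 0.9993, -0.001], [0.9993, -0.0371, 0.0011], [0.001, -0.0011, -1.0]] [-0.35  0.54  0.44  1.75 -0.28  0.92  0.17] [-0.78208511  0.20203388 -0.83107162] 0.5923683262979256
[ 0.61163747 -0.02047272  0.14711897]
```

View pics/w4.png

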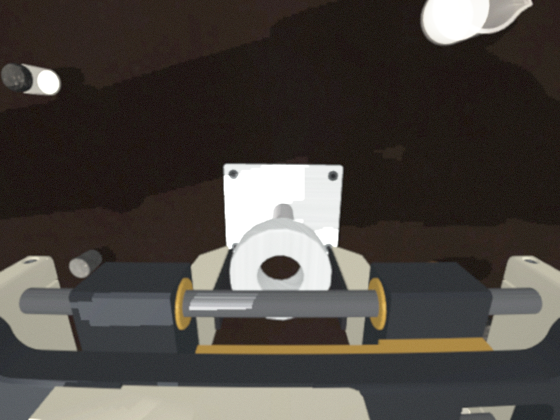

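View pics/s4.png

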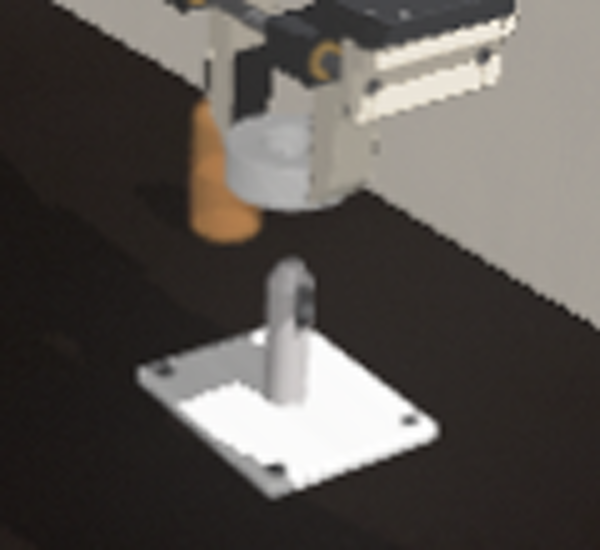

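The wrist view shows the plate's +y edge, with corners at about (223,165) and (342,165) and the post at (284,210). The scene view shows the post tip below the ring. I'll check the alignment from both.

```bash
python3 - <<'E'
from h import *
from cell import arm
D=np.load("w4.npz");cal={k:D[k] for k in("mtx","dist_coeffs","R","t")}
cv2.imwrite("pics/w4c.png",cv2.resize(D["p"][:,:,::-1][155:275,215:350],None,fx=5,fy=5,interpolation=cv2.INTER_CUBIC))
cs=arm.calibration("scene")
f=lambda X:(((proj(cs,X)-[270,150])+.5)*5-.5).round(1).tolist()
P=(.6119,-.0242)
pc=[]
th=-.038;R=np.array([[np.cos(th),-np.sin(th)],[np.sin(th),np.cos(th)]])
for s in[(-1,-1),(1,-1),(1,1),(-1,1)]:
    q=R@np.array([.055*s[0],.045*s[1]]);pc.append([P[0]+q[0],P[1]+q[1],.008])
print("pred scene: tip",f([[*P,.077]]),"plate",f(pc))
print("pred wrist plate",((proj(cal,pc)-[215,155]+.5)*5-.5).round(1).tolist(),"tip",((proj(cal,[[*P,.077],[*P,.008]])-[215,155]+.5)*5-.5).round(1).tolist())
E
```

```text
pred scene: tip [[287.8, 266.3]] plate [[435.7, 427.0], [291.5, 319.2], [133.0, 371.6], [270.3, 488.6]]
pred wrist plate [[58.8, 498.4], [604.9, 499.4], [632.2, 52.1], [33.8, 51.1]] tip [[333.2, 423.0], [332.4, 285.4]]
```

View pics/w4c.png

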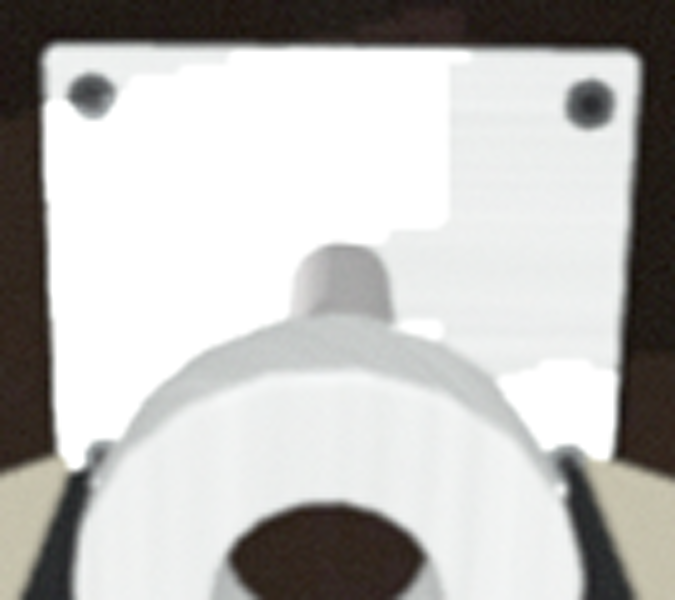

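The wrist view puts the post about 1.7 mm further in +x, and the scene view about 3 mm less. I'll settle it with the ring's own offset in each fixed camera.

```bash
python3 - <<'E'
from h import *
from cell import arm
a=np.linspace(0,2*np.pi,73);C=(.6116,-.0204)
out=[]
for n,(x,y,w,h) in dict(top=(295,165,70,70),scene=(295,150,60,60)).items():
    cal=arm.calibration(n);D=np.load(n+"4.npz");s=8
    im=cv2.resize(D["p"][y:y+h,x:x+w,::-1],None,fx=s,fy=s,interpolation=cv2.INTER_CUBIC)
    im0=im.copy()
    for z in(.1198,.1398):
        q=((proj(cal,[[C[0]+.028*np.cos(t),C[1]+.028*np.sin(t),z] for t in a])-[x,y]+.5)*s-.5)
        cv2.polylines(im,[np.round(q).astype(np.int32)],False,(0,0,255),1)
    cv2.imwrite(f"pics/{n}4o.png",im)
E
```

```text
(no output)
```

View pics/top4o.png

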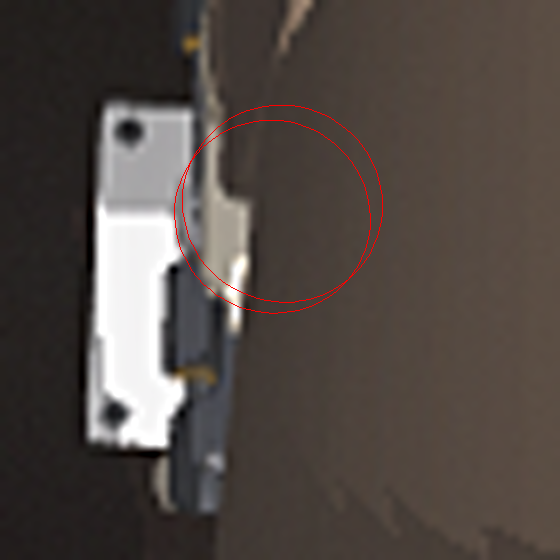

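View pics/scene4o.png

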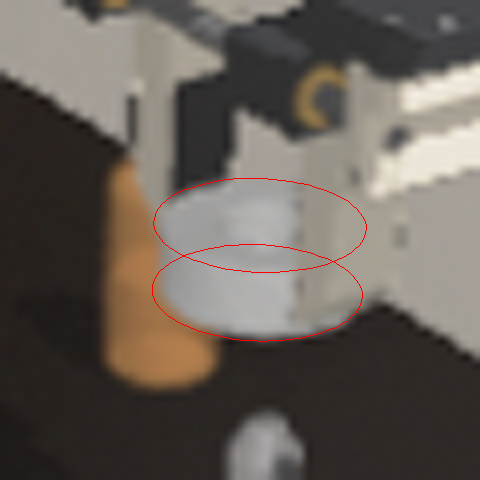

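In the scene camera the ring and post show the same sideways bias, so they agree. For x I'll take the middle, 0.6127. I'll go down around the cone, where there is still 4 mm of play, and check the side force.

Request:
{"fn": "step_arm", "kwargs": {
  "plan": [
    {"wx": 0, "wy": 0, "wz": 0, "tx": -0.36, "ty": 0.12, "tz": 0, "hand": 0.3},
    {"wx": 0, "wy": 0, "wz": 0, "tx": 0, "ty": 0, "tz": 0, "hand": 0.3},
    {"wx": 0, "wy": 0, "wz": 0, "tx": 0, "ty": 0, "tz": 1.2, "hand": 0.3},
    {"wx": 0, "wy": 0, "wz": 0, "tx": 0, "ty": 0, "tz": 1.2, "hand": 0.3},
    {"wx": 0, "wy": 0, "wz": 0, "tx": 0, "ty": 0, "tz": 1.2, "hand": 0.3},
    {"wx": 0, "wy": 0, "wz": 0, "tx": 0, "ty": 0, "tz": 0.6, "hand": 0.3},
    {"wx": 0, "wy": 0, "wz": 0, "tx": 0, "ty": 0, "tz": 0.5, "hand": 0.3},
    {"wx": 0, "wy": 0, "wz": 0, "tx": 0, "ty": 0, "tz": 0.2, "hand": 0.3},
    {"wx": 0, "wy": 0, "wz": 0, "tx": 0, "ty": 0, "tz": 0, "hand": 0.3},
    {"wx": 0, "wy": 0, "wz": 0, "tx": 0, "ty": 0, "tz": 0, "hand": 0.3}
  ]
}}

```text
clock: 7.9
position: [0.6133, -0.0261, 0.0984]
ee_rot: [2.264, 2.178, 0.0]
force: [0.7, 0.0, -0.1]
width: 0.588
```

```bash
python3 look.py w5;python3 - <<'E'
from h import *
D=np.load("w5.npz")
cv2.imwrite("pics/w5c.png",cv2.resize(D["p"][:,:,::-1][150:345,190:370],None,fx=3,fy=3,interpolation=cv2.INTER_CUBIC))
E
```

```text
7.9 [ 0.61331571 -0.02606643  0.09835497] [[0.039, 0.9992, 0.0003], [0.9992, -0.039, -0.0001], [-0.0, 0.0003, -1.0]] [-0.32  0.6   0.41  1.79 -0.31  0.82  0.2 ] [ 0.67739873  0.02097106 -0.12550073] 0.5881160698741658
```

View pics/w5c.png

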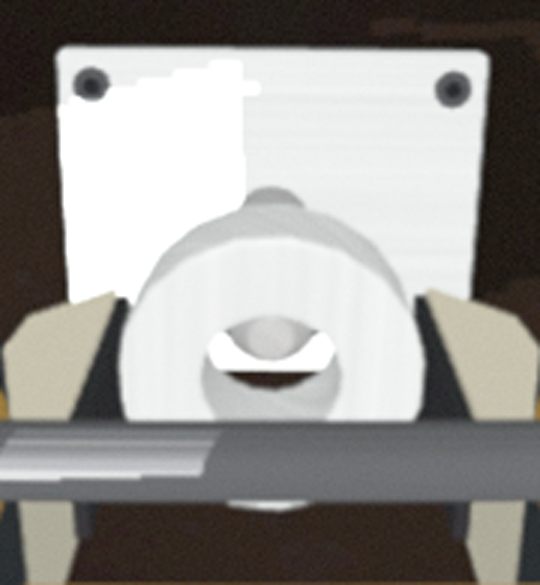

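```bash
python3 - <<'E'
from h import *
D=np.load("w5.npz");cal={k:D[k] for k in("mtx","dist_coeffs","R","t")}
cr=lambda X:((proj(cal,X)-[190,150]+.5)*3-.5).round(1)
th=-.039;R=np.array([[np.cos(th),-np.sin(th)],[np.sin(th),np.cos(th)]])
a=np.linspace(0,2*np.pi,73)
for P in[(.6133,-.0242),(.6133,-.0232),(.6133,-.0261)]:
    q=[P+R@np.array(s) for s in[(-.055,.045),(.055,.045)]]
    print(P,cr([[*k,.008] for k in q]).tolist(),"tipdisc",[f(cr([[P[0]+.0045*np.cos(t),P[1]+.0045*np.sin(t),.077] for t in a]),0).tolist() for f in(np.min,np.max)],
     "shaft base top",cr([[P[0]+.01*np.cos(t),P[1]+.01*np.sin(t),.008] for t in a]).min(0))
B=(.6133,-.0261)
print("ring top",[f(cr([[B[0]+.028*np.cos(t),B[1]+.028*np.sin(t),.0984-.0273+.02] for t in a]),0).tolist() for f in(np.min,np.max)])
cv2.imwrite("pics/w5d.png",cv2.resize(D["p"][:,:,::-1][235:295,245:315],None,fx=9,fy=9,interpolation=cv2.INTER_CUBIC))
E
```

```text
(0.6133, -0.0242) [[54.5, 50.9], [489.3, 51.1]] tipdisc [[248.8, 315.8], [295.2, 357.7]] shaft base top [234.4 183.3]
(0.6133, -0.0232) [[54.1, 47.0], [489.4, 47.1]] tipdisc [[248.6, 311.1], [295.0, 353.1]] shaft base top [234.2 179.6]
(0.6133, -0.0261) [[55.3, 58.4], [489.1, 58.6]] tipdisc [[249.2, 324.8], [295.5, 366.4]] shaft base top [234.7 190.1]
ring top [[116.7, 236.2], [428.2, 512.8]]
```

View pics/w5d.png

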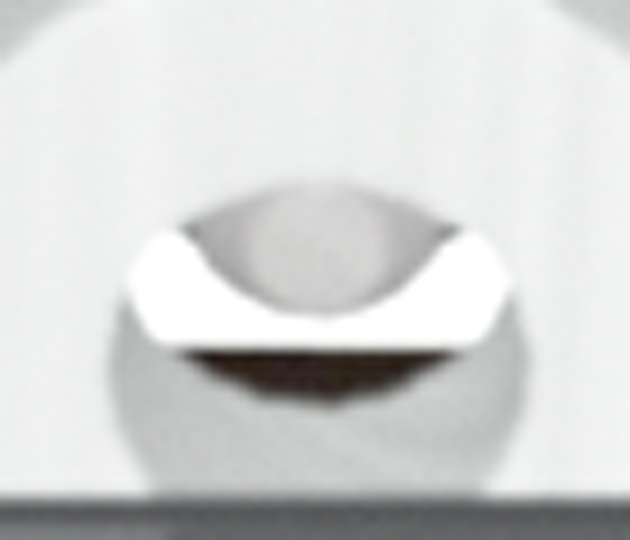

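The post tip is at x 0.6132, the same as the ring, and y is about -0.025. I'll shift 1.2 mm in +y and push down slowly past the catches.

Request:
{"fn": "step_arm", "kwargs": {
  "force": 50,
  "plan": [
    {"wx": 0, "wy": 0, "wz": 0, "tx": 0.12, "ty": 0, "tz": 0, "hand": 0.3},
    {"wx": 0, "wy": 0, "wz": 0, "tx": 0, "ty": 0, "tz": 0, "hand": 0.3},
    {"wx": 0, "wy": 0, "wz": 0, "tx": 0, "ty": 0, "tz": 0.2, "hand": 0.3},
    {"wx": 0, "wy": 0, "wz": 0, "tx": 0, "ty": 0, "tz": 0.2, "hand": 0.3},
    {"wx": 0, "wy": 0, "wz": 0, "tx": 0, "ty": 0, "tz": 0.2, "hand": 0.3},
    {"wx": 0, "wy": 0, "wz": 0, "tx": 0, "ty": 0, "tz": 0.2, "hand": 0.3},
    {"wx": 0, "wy": 0, "wz": 0, "tx": 0, "ty": 0, "tz": 0, "hand": 0.3},
    {"wx": 0, "wy": 0, "wz": 0, "tx": 0, "ty": 0, "tz": 0, "hand": 0.3},
    {"wx": 0, "wy": 0, "wz": 0, "tx": 0, "ty": 0, "tz": 0, "hand": 0.3},
    {"wx": 0, "wy": 0, "wz": 0, "tx": 0, "ty": 0, "tz": 0, "hand": 0.3}
  ]
}}

```text
clock: 8.78
position: [0.6132, -0.0248, 0.0903]
ee_rot: [2.264, 2.178, 0.0]
force: [0.0, -0.1, -1.1]
width: 0.592
```

Request:
{"fn": "step_arm", "kwargs": {
  "plan": [
    {"wx": 0, "wy": 0, "wz": 0, "tx": 0, "ty": 0, "tz": 0.15, "hand": 0.3},
    {"wx": 0, "wy": 0, "wz": 0, "tx": 0, "ty": 0, "tz": 0.15, "hand": 0.3},
    {"wx": 0, "wy": 0, "wz": 0, "tx": 0, "ty": 0, "tz": 0.15, "hand": 0.3},
    {"wx": 0, "wy": 0, "wz": 0, "tx": 0, "ty": 0, "tz": 0.15, "hand": 0.3},
    {"wx": 0, "wy": 0, "wz": 0, "tx": 0, "ty": 0, "tz": 0.15, "hand": 0.3},
    {"wx": 0, "wy": 0, "wz": 0, "tx": 0, "ty": 0, "tz": 0.15, "hand": 0.3},
    {"wx": 0, "wy": 0, "wz": 0, "tx": 0, "ty": 0, "tz": 0.15, "hand": 0.3},
    {"wx": 0, "wy": 0, "wz": 0, "tx": 0, "ty": 0, "tz": 0.15, "hand": 0.3},
    {"wx": 0, "wy": 0, "wz": 0, "tx": 0, "ty": 0, "tz": 0, "hand": 0.3},
    {"wx": 0, "wy": 0, "wz": 0, "tx": 0, "ty": 0, "tz": 0, "hand": 0.3}
  ]
}}

```text
clock: 9.62
position: [0.6128, -0.0247, 0.0778]
ee_rot: [-2.264, -2.177, 0.001]
force: [0.1, 0.2, -2.5]
width: 0.595
```

```bash
python3 look.py w6;python3 - <<'E'
from h import *
D=np.load("w6.npz")
cv2.imwrite("pics/w6d.png",cv2.resize(D["p"][:,:,::-1][205:330,215:345],None,fx=4.5,fy=4.5,interpolation=cv2.INTER_CUBIC))
E
```

```text
9.6167 [ 0.61275783 -0.0246726   0.07776076] [[0.0388, 0.9992, -0.001], [0.9992, -0.0388, 0.0], [-0.0, -0.001, -1.0]] [-0.32  0.62  0.4   1.8  -0.33  0.79  0.21] [ 0.1252823  0.2005611 -2.4622964] 0.5947116089459772
```

View pics/w6d.png

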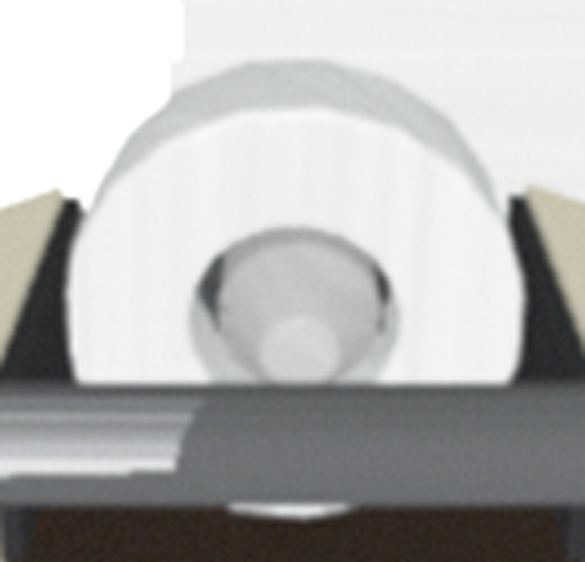

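The ring hasn't slipped, the post is centred in the bore, and both catches are inside it. I'll keep pushing.

Request:
{"fn": "step_arm", "kwargs": {
  "plan": [
    {"wx": 0, "wy": 0, "wz": 0, "tx": 0, "ty": 0, "tz": 0.3, "hand": 0.3},
    {"wx": 0, "wy": 0, "wz": 0, "tx": 0, "ty": 0, "tz": 0.3, "hand": 0.3},
    {"wx": 0, "wy": 0, "wz": 0, "tx": 0, "ty": 0, "tz": 0.3, "hand": 0.3},
    {"wx": 0, "wy": 0, "wz": 0, "tx": 0, "ty": 0, "tz": 0.3, "hand": 0.3},
    {"wx": 0, "wy": 0, "wz": 0, "tx": 0, "ty": 0, "tz": 0.3, "hand": 0.3},
    {"wx": 0, "wy": 0, "wz": 0, "tx": 0, "ty": 0, "tz": 0.3, "hand": 0.3},
    {"wx": 0, "wy": 0, "wz": 0, "tx": 0, "ty": 0, "tz": 0.3, "hand": 0.3},
    {"wx": 0, "wy": 0, "wz": 0, "tx": 0, "ty": 0, "tz": 0.3, "hand": 0.3},
    {"wx": 0, "wy": 0, "wz": 0, "tx": 0, "ty": 0, "tz": 0.3, "hand": 0.3},
    {"wx": 0, "wy": 0, "wz": 0, "tx": 0, "ty": 0, "tz": 0, "hand": 0.3}
  ]
}}

```text
clock: 10.5
position: [0.6127, -0.0247, 0.0505]
ee_rot: [-2.264, -2.177, 0.001]
force: [-0.3, -0.8, -1.5]
width: 0.589
```

Request:
{"fn": "step_arm", "kwargs": {
  "plan": [
    {"wx": 0, "wy": 0, "wz": 0, "tx": 0, "ty": 0, "tz": 0.3, "hand": 0.3},
    {"wx": 0, "wy": 0, "wz": 0, "tx": 0, "ty": 0, "tz": 0.3, "hand": 0.3},
    {"wx": 0, "wy": 0, "wz": 0, "tx": 0, "ty": 0, "tz": 0.3, "hand": 0.3},
    {"wx": 0, "wy": 0, "wz": 0, "tx": 0, "ty": 0, "tz": 0.2, "hand": 0.3},
    {"wx": 0, "wy": 0, "wz": 0, "tx": 0, "ty": 0, "tz": 0.1, "hand": 0.3},
    {"wx": 0, "wy": 0, "wz": 0, "tx": 0, "ty": 0, "tz": 0.1, "hand": 0.3},
    {"wx": 0, "wy": 0, "wz": 0, "tx": 0, "ty": 0, "tz": 0, "hand": 0.3},
    {"wx": 0, "wy": 0, "wz": 0, "tx": 0, "ty": 0, "tz": 0, "hand": 0.3},
    {"wx": 0, "wy": 0, "wz": 0, "tx": 0, "ty": 0, "tz": 0, "hand": 0.3},
    {"wx": 0, "wy": 0, "wz": 0, "tx": 0, "ty": 0, "tz": 0, "hand": 0.3}
  ]
}}

```text
clock: 11.33
position: [0.6133, -0.0247, 0.0384]
ee_rot: [2.264, 2.178, 0.0]
force: [-0.1, 0.6, -1.6]
width: 0.589
```

Request:
{"fn": "step_arm", "kwargs": {
  "plan": [
    {"wx": 0, "wy": 0, "wz": 0, "tx": 0, "ty": 0, "tz": 0.05, "hand": 0.3},
    {"wx": 0, "wy": 0, "wz": 0, "tx": 0, "ty": 0, "tz": 0.05, "hand": 0.3},
    {"wx": 0, "wy": 0, "wz": 0, "tx": 0, "ty": 0, "tz": 0.05, "hand": 0.3},
    {"wx": 0, "wy": 0, "wz": 0, "tx": 0, "ty": 0, "tz": 0.05, "hand": 0.3},
    {"wx": 0, "wy": 0, "wz": 0, "tx": 0, "ty": 0, "tz": 0, "hand": 0.3},
    {"wx": 0, "wy": 0, "wz": 0, "tx": 0, "ty": 0, "tz": 0, "hand": 0.3},
    {"wx": 0, "wy": 0, "wz": 0, "tx": 0, "ty": 0, "tz": 0, "hand": 0.3},
    {"wx": 0, "wy": 0, "wz": 0, "tx": 0, "ty": 0, "tz": 0, "hand": 0.3},
    {"wx": 0, "wy": 0, "wz": 0, "tx": 0, "ty": 0, "tz": 0, "hand": 0.3},
    {"wx": 0, "wy": 0, "wz": 0, "tx": 0, "ty": 0, "tz": 0, "hand": 0.3}
  ]
}}

```text
clock: 12.17
position: [0.6132, -0.0247, 0.0362]
ee_rot: [2.264, 2.178, 0.0]
force: [-0.1, 0.8, -0.6]
width: 0.588
```

The underside is within about 1 mm of the plate. I'll release and lift.

Request:
{"fn": "step_arm", "kwargs": {
  "plan": [
    {"wx": 0, "wy": 0, "wz": 0, "tx": 0, "ty": 0, "tz": 0, "hand": 1},
    {"wx": 0, "wy": 0, "wz": 0, "tx": 0, "ty": 0, "tz": 0, "hand": 1},
    {"wx": 0, "wy": 0, "wz": 0, "tx": 0, "ty": 0, "tz": 0, "hand": 1},
    {"wx": 0, "wy": 0, "wz": 0, "tx": 0, "ty": 0, "tz": 0, "hand": 1},
    {"wx": 0, "wy": 0, "wz": 0, "tx": 0, "ty": 0, "tz": 0, "hand": 1},
    {"wx": 0, "wy": 0, "wz": 0, "tx": 0, "ty": 0, "tz": 0, "hand": 1},
    {"wx": 0, "wy": 0, "wz": 0, "tx": 0, "ty": 0, "tz": -1, "hand": 1},
    {"wx": 0, "wy": 0, "wz": 0, "tx": 0, "ty": 0, "tz": -2, "hand": 1},
    {"wx": 0, "wy": 0, "wz": 0, "tx": 0, "ty": 0, "tz": -2, "hand": 1},
    {"wx": 0, "wy": 0, "wz": 0, "tx": 0, "ty": 0, "tz": -2, "hand": 1}
  ]
}}

```text
clock: 13.0
position: [0.6131, -0.0249, 0.1076]
ee_rot: [2.264, 2.178, -0.0]
force: [0.4, -0.1, -0.2]
width: 0.999
```

Request:
{"fn": "step_arm", "kwargs": {
  "plan": [
    {"wx": 0, "wy": 0, "wz": 0, "tx": 0, "ty": 0, "tz": -2, "hand": 1},
    {"wx": 0, "wy": 0, "wz": 0, "tx": 0, "ty": 0, "tz": -2, "hand": 1},
    {"wx": 0, "wy": 0, "wz": 0, "tx": 0, "ty": 0, "tz": -1, "hand": 1},
    {"wx": 0, "wy": 0, "wz": 0, "tx": 2.5, "ty": 0, "tz": 0, "hand": 1},
    {"wx": 0, "wy": 0, "wz": 0, "tx": 2.5, "ty": 0, "tz": 0, "hand": 1},
    {"wx": 0, "wy": 0, "wz": 0, "tx": 2.5, "ty": 0, "tz": 0, "hand": 1},
    {"wx": 0, "wy": 0, "wz": 0, "tx": 2.5, "ty": 0, "tz": 0, "hand": 1},
    {"wx": 0, "wy": 0, "wz": 0, "tx": 2.5, "ty": -0.3, "tz": 0, "hand": 1},
    {"wx": 0, "wy": 0, "wz": 0, "tx": 2.5, "ty": -0.3, "tz": 0, "hand": 1},
    {"wx": 0, "wy": 0, "wz": 0, "tx": 2.5, "ty": -0.3, "tz": 0, "hand": 1}
  ]
}}

```text
clock: 13.83
position: [0.6106, 0.1516, 0.1563]
ee_rot: [-2.264, -2.178, 0.0]
force: [0.2, -0.8, 0.0]
width: 1.005
```

```bash
python3 - <<'E'
from h import *
from cell import arm
print(arm.observe()["position"])
im=[]
for n,(x,y,w,h) in dict(top=(295,165,60,60),scene=(290,185,80,80)).items():
    p,d=arm.get_image(n);np.savez(n+"7.npz",p=p,d=d)
    im.append(cv2.resize(p[y:y+h,x:x+w,::-1],(390,390),interpolation=cv2.INTER_CUBIC))
cv2.imwrite("pics/m7.png",np.hstack(im))
E
```

```text
[0.61062858 0.15160023 0.15628106]
```

View pics/m7.png

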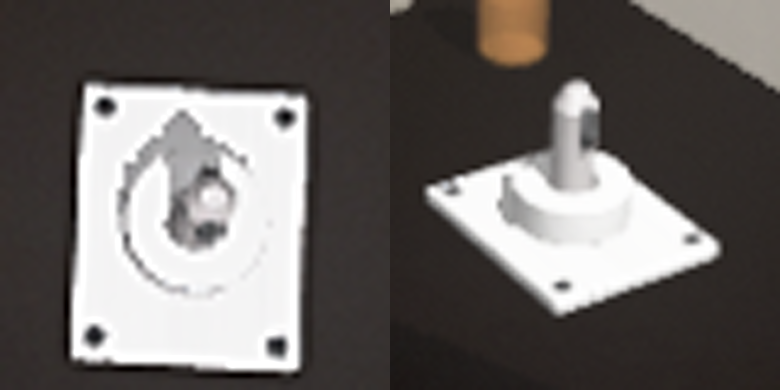

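The top and scene views show the wide ring flat on the plate, around the post and below the catches. Next is the narrow ring.

Request:
{"fn": "step_arm", "kwargs": {
  "plan": [
    {"wx": 0, "wy": 0, "wz": 0, "tx": 2.2, "ty": -0.4, "tz": -0.5, "hand": 1},
    {"wx": 0, "wy": 0, "wz": 0, "tx": 2.2, "ty": -0.4, "tz": -0.5, "hand": 1},
    {"wx": 0, "wy": 0, "wz": 0, "tx": 2.2, "ty": -0.4, "tz": -0.5, "hand": 1},
    {"wx": 0, "wy": 0, "wz": 0, "tx": 2.2, "ty": -0.4, "tz": -0.5, "hand": 1},
    {"wx": 0, "wy": 0, "wz": 0, "tx": 2.2, "ty": -0.4, "tz": 0, "hand": 1},
    {"wx": 0, "wy": 0, "wz": 0, "tx": 2.2, "ty": -0.4, "tz": 0, "hand": 1},
    {"wx": 0, "wy": 0, "wz": 0, "tx": 0.2, "ty": 0, "tz": 0, "hand": 1},
    {"wx": 0, "wy": 0, "wz": 0, "tx": 0, "ty": 0, "tz": 0, "hand": 1},
    {"wx": 0, "wy": 0, "wz": 0, "tx": 0, "ty": 0, "tz": 0, "hand": 1},
    {"wx": 0, "wy": 0, "wz": 0, "tx": 0, "ty": 0, "tz": 0, "hand": 1}
  ]
}}

```text
clock: 14.77
position: [0.5927, 0.2833, 0.1763]
ee_rot: [2.266, 2.175, -0.001]
force: [0.7, -0.5, -0.6]
width: 1.002
```

```bash
python3 look.py w8; python3 -c "
from ringfit import *
for th in (60,95): print(fit('w8.npz',(245,165,320,245),.04,.024,thr=th))"
```

```text
14.7667 [0.59268589 0.28332357 0.17631411] [[0.041, 0.9992, 0.0002], [0.9992, -0.041, -0.001], [-0.001, 0.0002, -1.0]] [-0.81  0.57  0.44  1.6  -0.27  1.03 -0.33] [ 0.73759346 -0.45642713 -0.56837082] 1.0017745782420817
(array([0.5917, 0.2867]), 1586, 1373.2079185501207)
(array([0.5919, 0.2866]), 1514, 1373.0575991298538)
```

View pics/w8.png

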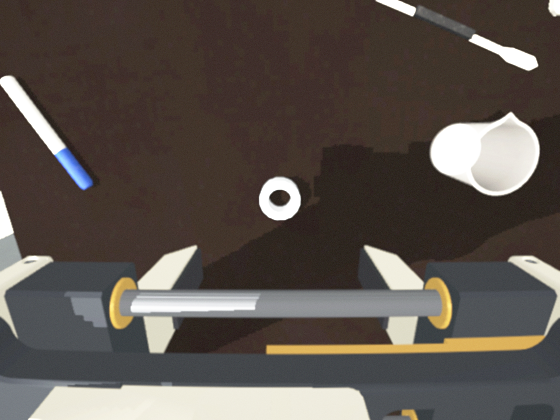

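The narrow ring is at about (0.592, 0.2863), around (280,199) in the wrist picture. I'll go down and grip it.

Request:
{"fn": "step_arm", "kwargs": {
  "plan": [
    {"wx": 0, "wy": 0, "wz": 0, "tx": 0.29, "ty": -0.1, "tz": 2.2, "hand": 1},
    {"wx": 0, "wy": 0, "wz": 0, "tx": 0, "ty": 0, "tz": 2.2, "hand": 1},
    {"wx": 0, "wy": 0, "wz": 0, "tx": 0, "ty": 0, "tz": 2.2, "hand": 1},
    {"wx": 0, "wy": 0, "wz": 0, "tx": 0, "ty": 0, "tz": 2.2, "hand": 1},
    {"wx": 0, "wy": 0, "wz": 0, "tx": 0, "ty": 0, "tz": 2.2, "hand": 1},
    {"wx": 0, "wy": 0, "wz": 0, "tx": 0, "ty": 0, "tz": 1.8, "hand": 1},
    {"wx": 0, "wy": 0, "wz": 0, "tx": 0, "ty": 0, "tz": 1.0, "hand": 1},
    {"wx": 0, "wy": 0, "wz": 0, "tx": 0, "ty": 0, "tz": 0.6, "hand": 1},
    {"wx": 0, "wy": 0, "wz": 0, "tx": 0, "ty": 0, "tz": 0.4, "hand": 1},
    {"wx": 0, "wy": 0, "wz": 0, "tx": 0, "ty": 0, "tz": 0, "hand": 1}
  ]
}}

```text
clock: 15.65
position: [0.5916, 0.2879, 0.0282]
ee_rot: [2.265, 2.177, -0.0]
force: [1.2, 0.8, -0.3]
width: 0.998
```

Request:
{"fn": "step_arm", "kwargs": {
  "force": 40,
  "plan": [
    {"wx": 0, "wy": 0, "wz": 0, "tx": 0, "ty": 0, "tz": 0, "hand": 0.3},
    {"wx": 0, "wy": 0, "wz": 0, "tx": 0, "ty": 0, "tz": 0, "hand": 0.3},
    {"wx": 0, "wy": 0, "wz": 0, "tx": 0, "ty": 0, "tz": 0, "hand": 0.3},
    {"wx": 0, "wy": 0, "wz": 0, "tx": 0, "ty": 0, "tz": 0, "hand": 0.3},
    {"wx": 0, "wy": 0, "wz": 0, "tx": 0, "ty": 0, "tz": 0, "hand": 0.2},
    {"wx": 0, "wy": 0, "wz": 0, "tx": 0, "ty": 0, "tz": 0, "hand": 0.2},
    {"wx": 0, "wy": 0, "wz": 0, "tx": 0, "ty": 0, "tz": 0, "hand": 0.2},
    {"wx": 0, "wy": 0, "wz": 0, "tx": 0, "ty": 0, "tz": 0, "hand": 0.2},
    {"wx": 0, "wy": 0, "wz": 0, "tx": 0, "ty": 0, "tz": 0, "hand": 0.2},
    {"wx": 0, "wy": 0, "wz": 0, "tx": 0, "ty": 0, "tz": 0, "hand": 0.2}
  ]
}}

```text
clock: 16.48
position: [0.5914, 0.2883, 0.0283]
ee_rot: [-2.264, -2.178, -0.0]
force: [0.1, 0.4, -0.3]
width: 0.429
```

Request:
{"fn": "step_arm", "kwargs": {
  "plan": [
    {"wx": 0, "wy": 0, "wz": 0, "tx": 0, "ty": 0, "tz": -0.5, "hand": 0.2},
    {"wx": 0, "wy": 0, "wz": 0, "tx": 0, "ty": 0, "tz": -1.5, "hand": 0.2},
    {"wx": 0, "wy": 0, "wz": 0, "tx": 0, "ty": 0, "tz": -2, "hand": 0.2},
    {"wx": 0, "wy": 0, "wz": 0, "tx": 0, "ty": 0, "tz": -2, "hand": 0.2},
    {"wx": 0, "wy": 0, "wz": 0, "tx": 0, "ty": 0, "tz": -2, "hand": 0.2},
    {"wx": 0, "wy": 0, "wz": 0, "tx": 0, "ty": 0, "tz": -2, "hand": 0.2},
    {"wx": 0, "wy": 0, "wz": 0, "tx": 0, "ty": 0, "tz": -2, "hand": 0.2},
    {"wx": 0, "wy": 0, "wz": 0, "tx": -1.5, "ty": 0.2, "tz": 0, "hand": 0.2},
    {"wx": 0, "wy": 0, "wz": 0, "tx": -2, "ty": 0.2, "tz": 0, "hand": 0.2},
    {"wx": 0, "wy": 0, "wz": 0, "tx": -2, "ty": 0.2, "tz": 0, "hand": 0.2}
  ]
}}

```text
clock: 17.32
position: [0.595, 0.2324, 0.1485]
ee_rot: [2.263, 2.179, 0.001]
force: [0.5, -0.2, -0.9]
width: 0.427
```

Request:
{"fn": "step_arm", "kwargs": {
  "plan": [
    {"wx": 0, "wy": 0, "wz": 0, "tx": -2.5, "ty": 0.3, "tz": 0, "hand": 0.2},
    {"wx": 0, "wy": 0, "wz": 0, "tx": -2.5, "ty": 0.3, "tz": 0, "hand": 0.2},
    {"wx": 0, "wy": 0, "wz": 0, "tx": -2.5, "ty": 0.3, "tz": 0, "hand": 0.2},
    {"wx": 0, "wy": 0, "wz": 0, "tx": -2.5, "ty": 0.3, "tz": 0, "hand": 0.2},
    {"wx": 0, "wy": 0, "wz": 0, "tx": -2.5, "ty": 0.3, "tz": 0, "hand": 0.2},
    {"wx": 0, "wy": 0, "wz": 0, "tx": -2.5, "ty": 0.3, "tz": 0, "hand": 0.2},
    {"wx": 0, "wy": 0, "wz": 0, "tx": -2.5, "ty": 0.3, "tz": 0, "hand": 0.2},
    {"wx": 0, "wy": 0, "wz": 0, "tx": -2.5, "ty": 0.3, "tz": 0, "hand": 0.2},
    {"wx": 0, "wy": 0, "wz": 0, "tx": -2.0, "ty": 0.2, "tz": 0, "hand": 0.2},
    {"wx": 0, "wy": 0, "wz": 0, "tx": -1.5, "ty": 0.1, "tz": 0, "hand": 0.2}
  ]
}}

```text
clock: 18.15
position: [0.6126, -0.0061, 0.1482]
ee_rot: [2.267, 2.175, -0.001]
force: [0.4, -0.0, -0.3]
width: 0.426
```

Request:
{"fn": "step_arm", "kwargs": {
  "plan": [
    {"wx": 0, "wy": 0, "wz": 0, "tx": -1.5, "ty": 0, "tz": 0, "hand": 0.2},
    {"wx": 0, "wy": 0, "wz": 0, "tx": -0.6, "ty": 0, "tz": 0, "hand": 0.2},
    {"wx": 0, "wy": 0, "wz": 0, "tx": 0, "ty": 0, "tz": 0, "hand": 0.2},
    {"wx": 0, "wy": 0, "wz": 0, "tx": 0, "ty": 0, "tz": 0, "hand": 0.2},
    {"wx": 0, "wy": 0, "wz": 0, "tx": 0, "ty": 0, "tz": 0, "hand": 0.2},
    {"wx": 0, "wy": 0, "wz": 0, "tx": 0, "ty": 0, "tz": 0, "hand": 0.2},
    {"wx": 0, "wy": 0, "wz": 0, "tx": 0, "ty": 0, "tz": 0, "hand": 0.2},
    {"wx": 0, "wy": 0, "wz": 0, "tx": 0, "ty": 0, "tz": 0, "hand": 0.2},
    {"wx": 0, "wy": 0, "wz": 0, "tx": 0, "ty": 0, "tz": 0, "hand": 0.2},
    {"wx": 0, "wy": 0, "wz": 0, "tx": 0, "ty": 0, "tz": 0, "hand": 0.2}
  ]
}}

```text
clock: 18.98
position: [0.6122, -0.0236, 0.1482]
ee_rot: [2.264, 2.178, 0.0]
force: [-0.2, -0.3, -0.8]
width: 0.428
```

```bash
python3 look.py w9;python3 - <<'E'
from h import *
D=np.load("w9.npz");cal={k:D[k] for k in("mtx","dist_coeffs","R","t")}
x,y,s=215,195,4.5
cv2.imwrite("pics/w9c.png",cv2.resize(D["p"][:,:,::-1][y:y+130,x:x+135],None,fx=s,fy=s,interpolation=cv2.INTER_CUBIC))
from cell import arm
o=arm.observe()["position"];zt=o[2]-.0283+.024
cr=lambda X:((proj(cal,X)-[x,y]+.5)*s-.5).round(1)
a=np.linspace(0,2*np.pi,73)
for dy in(0,-.002):
  for r in(.02,.0125):
    q=cr([[o[0]+r*np.cos(t),o[1]+dy+r*np.sin(t),zt] for t in a]);print(dy,r,q.min(0),q.max(0))
E
```

```text
18.9833 [ 0.61223652 -0.0235668   0.14824178] [[0.0385, 0.9993, 0.0001], [0.9993, -0.0385, 0.0], [0.0, 0.0001, -1.0]] [-0.35  0.54  0.44  1.75 -0.28  0.92  0.17] [-0.16906233 -0.28839709 -0.84419632] 0.4277958604437346
0 0.02 [126.8 228. ] [466.4 528.1]
0 0.0125 [190.5 288. ] [402.7 475.5]
-0.002 0.02 [128.1 244.2] [466.4 541.9]
-0.002 0.0125 [191.6 303.7] [402.9 489.7]
```

View pics/w9c.png

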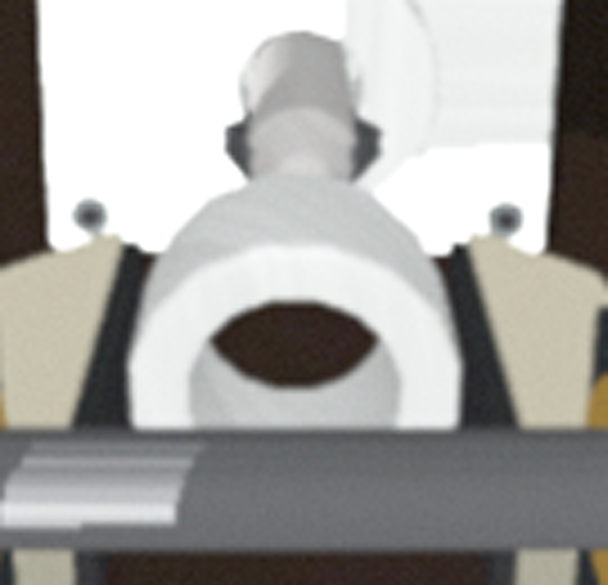

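The narrow ring sits 2 mm towards -y in the hand, so its centre is (0.6123, -0.0256). I'll correct by +0.9 and +0.7 mm and go down to the cone.

Request:
{"fn": "step_arm", "kwargs": {
  "force": 50,
  "plan": [
    {"wx": 0, "wy": 0, "wz": 0, "tx": 0.07, "ty": 0.09, "tz": 0, "hand": 0.2},
    {"wx": 0, "wy": 0, "wz": 0, "tx": 0, "ty": 0, "tz": 1.2, "hand": 0.2},
    {"wx": 0, "wy": 0, "wz": 0, "tx": 0, "ty": 0, "tz": 1.2, "hand": 0.2},
    {"wx": 0, "wy": 0, "wz": 0, "tx": 0, "ty": 0, "tz": 1.2, "hand": 0.2},
    {"wx": 0, "wy": 0, "wz": 0, "tx": 0, "ty": 0, "tz": 0.8, "hand": 0.2},
    {"wx": 0, "wy": 0, "wz": 0, "tx": 0, "ty": 0, "tz": 0.3, "hand": 0.2},
    {"wx": 0, "wy": 0, "wz": 0, "tx": 0, "ty": 0, "tz": 0.2, "hand": 0.2},
    {"wx": 0, "wy": 0, "wz": 0, "tx": 0, "ty": 0, "tz": 0, "hand": 0.2},
    {"wx": 0, "wy": 0, "wz": 0, "tx": 0, "ty": 0, "tz": 0, "hand": 0.2},
    {"wx": 0, "wy": 0, "wz": 0, "tx": 0, "ty": 0, "tz": 0, "hand": 0.2}
  ]
}}

```text
clock: 19.87
position: [0.6135, -0.0232, 0.0997]
ee_rot: [2.264, 2.177, 0.001]
force: [-0.8, -0.2, -1.2]
width: 0.424
```

```bash
python3 look.py w10;python3 - <<'E'
from h import *
D=np.load("w10.npz")
cv2.imwrite("pics/w10c.png",cv2.resize(D["p"][:,:,::-1][195:325,215:350],None,fx=4.5,fy=4.5,interpolation=cv2.INTER_CUBIC))
E
```

```text
19.8667 [ 0.61352614 -0.02319323  0.09974497] [[0.0389, 0.9992, 0.001], [0.9992, -0.0389, 0.0001], [0.0001, 0.001, -1.0]] [-0.33  0.59  0.41  1.78 -0.31  0.83  0.19] [-0.7635722  -0.2261531  -1.17789179] 0.4237740796461685
```

View pics/w10c.png

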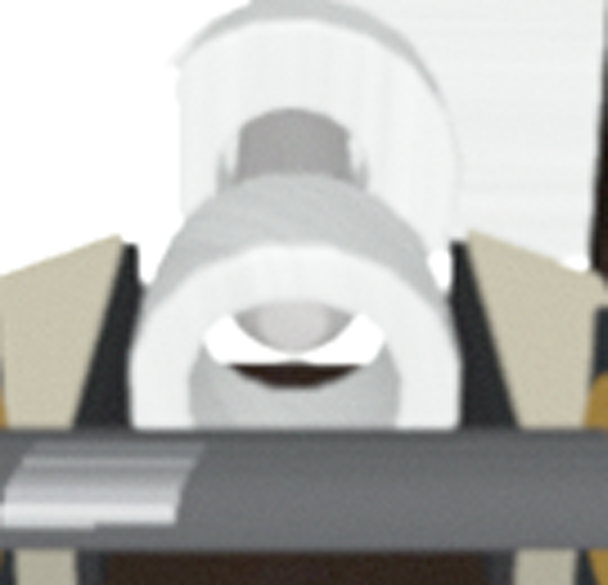

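It's aligned, with the tip centred in the bore. I'll push past the catches.

Request:
{"fn": "step_arm", "kwargs": {
  "plan": [
    {"wx": 0, "wy": 0, "wz": 0, "tx": 0, "ty": 0, "tz": 0.2, "hand": 0.2},
    {"wx": 0, "wy": 0, "wz": 0, "tx": 0, "ty": 0, "tz": 0.2, "hand": 0.2},
    {"wx": 0, "wy": 0, "wz": 0, "tx": 0, "ty": 0, "tz": 0.2, "hand": 0.2},
    {"wx": 0, "wy": 0, "wz": 0, "tx": 0, "ty": 0, "tz": 0.2, "hand": 0.2},
    {"wx": 0, "wy": 0, "wz": 0, "tx": 0, "ty": 0, "tz": 0.2, "hand": 0.2},
    {"wx": 0, "wy": 0, "wz": 0, "tx": 0, "ty": 0, "tz": 0.2, "hand": 0.2},
    {"wx": 0, "wy": 0, "wz": 0, "tx": 0, "ty": 0, "tz": 0.2, "hand": 0.2},
    {"wx": 0, "wy": 0, "wz": 0, "tx": 0, "ty": 0, "tz": 0.2, "hand": 0.2},
    {"wx": 0, "wy": 0, "wz": 0, "tx": 0, "ty": 0, "tz": 0.2, "hand": 0.2},
    {"wx": 0, "wy": 0, "wz": 0, "tx": 0, "ty": 0, "tz": 0.2, "hand": 0.2}
  ]
}}

```text
clock: 20.75
position: [0.6131, -0.0232, 0.079]
ee_rot: [-2.264, -2.178, 0.0]
force: [1.2, 0.2, 0.9]
width: 0.424
```

```bash
python3 look.py w11;python3 - <<'E'
from h import *
D=np.load("w11.npz")
cv2.imwrite("pics/w11c.png",cv2.resize(D["p"][:,:,::-1][195:325,215:350],None,fx=4.5,fy=4.5,interpolation=cv2.INTER_CUBIC))
E
```

```text
20.75 [ 0.613128   -0.02315215  0.07899139] [[0.0388, 0.9992, -0.0], [0.9992, -0.0388, -0.0], [-0.0, -0.0, -1.0]] [-0.32  0.62  0.4   1.8  -0.32  0.79  0.21] [1.23616497 0.20136126 0.93091995] 0.4237332290626465
```

View pics/w11c.png

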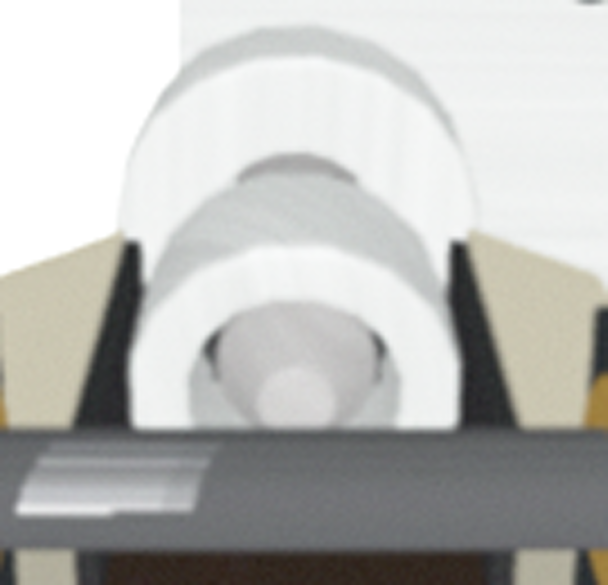

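Request:
{"fn": "step_arm", "kwargs": {
  "plan": [
    {"wx": 0, "wy": 0, "wz": 0, "tx": 0, "ty": 0, "tz": 0.2, "hand": 0.2},
    {"wx": 0, "wy": 0, "wz": 0, "tx": 0, "ty": 0, "tz": 0.2, "hand": 0.2},
    {"wx": 0, "wy": 0, "wz": 0, "tx": 0, "ty": 0, "tz": 0.2, "hand": 0.2},
    {"wx": 0, "wy": 0, "wz": 0, "tx": 0, "ty": 0, "tz": 0.2, "hand": 0.2},
    {"wx": 0, "wy": 0, "wz": 0, "tx": 0, "ty": 0, "tz": 0.2, "hand": 0.2},
    {"wx": 0, "wy": 0, "wz": 0, "tx": 0, "ty": 0, "tz": 0.2, "hand": 0.2},
    {"wx": 0, "wy": 0, "wz": 0, "tx": 0, "ty": 0, "tz": 0.2, "hand": 0.2},
    {"wx": 0, "wy": 0, "wz": 0, "tx": 0, "ty": 0, "tz": 0.2, "hand": 0.2},
    {"wx": 0, "wy": 0, "wz": 0, "tx": 0, "ty": 0, "tz": 0.2, "hand": 0.2},
    {"wx": 0, "wy": 0, "wz": 0, "tx": 0, "ty": 0, "tz": 0.1, "hand": 0.2}
  ]
}}

```text
clock: 21.63
position: [0.613, -0.0231, 0.0598]
ee_rot: [-2.264, -2.178, 0.0]
force: [0.4, 0.2, 0.1]
width: 0.422
```

Request:
{"fn": "step_arm", "kwargs": {
  "plan": [
    {"wx": 0, "wy": 0, "wz": 0, "tx": 0, "ty": 0, "tz": 0.1, "hand": 0.2},
    {"wx": 0, "wy": 0, "wz": 0, "tx": 0, "ty": 0, "tz": 0.1, "hand": 0.2},
    {"wx": 0, "wy": 0, "wz": 0, "tx": 0, "ty": 0, "tz": 0.1, "hand": 0.2},
    {"wx": 0, "wy": 0, "wz": 0, "tx": 0, "ty": 0, "tz": 0, "hand": 0.2},
    {"wx": 0, "wy": 0, "wz": 0, "tx": 0, "ty": 0, "tz": 0, "hand": 0.2},
    {"wx": 0, "wy": 0, "wz": 0, "tx": 0, "ty": 0, "tz": 0, "hand": 0.2},
    {"wx": 0, "wy": 0, "wz": 0, "tx": 0, "ty": 0, "tz": 0, "hand": 0.2},
    {"wx": 0, "wy": 0, "wz": 0, "tx": 0, "ty": 0, "tz": 0, "hand": 0.2},
    {"wx": 0, "wy": 0, "wz": 0, "tx": 0, "ty": 0, "tz": 0, "hand": 0.2},
    {"wx": 0, "wy": 0, "wz": 0, "tx": 0, "ty": 0, "tz": 0, "hand": 0.2}
  ]
}}

```text
clock: 22.47
position: [0.6131, -0.0231, 0.0573]
ee_rot: [2.264, 2.178, 0.0]
force: [0.7, -0.2, -0.5]
width: 0.422
```

I'll go 0.8 mm further down, release, lift and back off.

Request:
{"fn": "step_arm", "kwargs": {
  "plan": [
    {"wx": 0, "wy": 0, "wz": 0, "tx": 0, "ty": 0, "tz": 0.08, "hand": 0.2},
    {"wx": 0, "wy": 0, "wz": 0, "tx": 0, "ty": 0, "tz": 0, "hand": 0.2},
    {"wx": 0, "wy": 0, "wz": 0, "tx": 0, "ty": 0, "tz": 0, "hand": 0.2},
    {"wx": 0, "wy": 0, "wz": 0, "tx": 0, "ty": 0, "tz": 0, "hand": 1},
    {"wx": 0, "wy": 0, "wz": 0, "tx": 0, "ty": 0, "tz": 0, "hand": 1},
    {"wx": 0, "wy": 0, "wz": 0, "tx": 0, "ty": 0, "tz": 0, "hand": 1},
    {"wx": 0, "wy": 0, "wz": 0, "tx": 0, "ty": 0, "tz": 0, "hand": 1},
    {"wx": 0, "wy": 0, "wz": 0, "tx": 0, "ty": 0, "tz": 0, "hand": 1},
    {"wx": 0, "wy": 0, "wz": 0, "tx": 0, "ty": 0, "tz": 0, "hand": 1},
    {"wx": 0, "wy": 0, "wz": 0, "tx": 0, "ty": 0, "tz": 0, "hand": 1}
  ]
}}

```text
clock: 23.3
position: [0.6131, -0.0232, 0.0564]
ee_rot: [-2.264, -2.178, -0.0]
force: [-0.5, -0.2, -0.6]
width: 0.882
```

Request:
{"fn": "step_arm", "kwargs": {
  "plan": [
    {"wx": 0, "wy": 0, "wz": 0, "tx": 0, "ty": 0, "tz": -1, "hand": 1},
    {"wx": 0, "wy": 0, "wz": 0, "tx": 0, "ty": 0, "tz": -2, "hand": 1},
    {"wx": 0, "wy": 0, "wz": 0, "tx": 0, "ty": 0, "tz": -2, "hand": 1},
    {"wx": 0, "wy": 0, "wz": 0, "tx": 0, "ty": 0, "tz": -2, "hand": 1},
    {"wx": 0, "wy": 0, "wz": 0, "tx": 0, "ty": 0, "tz": -2, "hand": 1},
    {"wx": 0, "wy": 0, "wz": 0, "tx": 0, "ty": 0, "tz": -2, "hand": 1},
    {"wx": 0, "wy": 0, "wz": 0, "tx": 0, "ty": 0, "tz": 0, "hand": 1},
    {"wx": 0, "wy": 0, "wz": 0, "tx": -2, "ty": 0, "tz": 0, "hand": 1},
    {"wx": 0, "wy": 0, "wz": 0, "tx": -2, "ty": 0, "tz": 0, "hand": 1},
    {"wx": 0, "wy": 0, "wz": 0, "tx": -2, "ty": 0, "tz": 0, "hand": 1}
  ]
}}

```text
clock: 24.13
position: [0.6107, -0.0834, 0.1668]
ee_rot: [2.263, 2.179, 0.0]
force: [0.2, 0.6, -0.1]
width: 0.999
```

Request:
{"fn": "step_arm", "kwargs": {
  "plan": [
    {"wx": 0, "wy": 0, "wz": 0, "tx": -2, "ty": 0, "tz": -1, "hand": 1},
    {"wx": 0, "wy": 0, "wz": 0, "tx": 0, "ty": 0, "tz": -1, "hand": 1},
    {"wx": 0, "wy": 0, "wz": 0, "tx": 0, "ty": 0, "tz": 0, "hand": 1},
    {"wx": 0, "wy": 0, "wz": 0, "tx": 0, "ty": 0, "tz": 0, "hand": 1},
    {"wx": 0, "wy": 0, "wz": 0, "tx": 0, "ty": 0, "tz": 0, "hand": 1},
    {"wx": 0, "wy": 0, "wz": 0, "tx": 0, "ty": 0, "tz": 0, "hand": 1},
    {"wx": 0, "wy": 0, "wz": 0, "tx": 0, "ty": 0, "tz": 0, "hand": 1},
    {"wx": 0, "wy": 0, "wz": 0, "tx": 0, "ty": 0, "tz": 0, "hand": 1},
    {"wx": 0, "wy": 0, "wz": 0, "tx": 0, "ty": 0, "tz": 0, "hand": 1},
    {"wx": 0, "wy": 0, "wz": 0, "tx": 0, "ty": 0, "tz": 0, "hand": 1}
  ]
}}

```text
clock: 24.97
position: [0.61, -0.1029, 0.1863]
ee_rot: [-2.264, -2.178, 0.0]
force: [0.2, -0.2, -0.2]
width: 1.001
```

```bash
python3 look.py w12; python3 - <<'E'
from h import *
from cell import arm
cs=arm.calibration("scene");p,d=arm.get_image("scene");np.savez("scene12.npz",p=p,d=d)
x,y,s=285,180,7
A=cv2.resize(p[y:y+75,x:x+80,::-1],None,fx=s,fy=s,interpolation=cv2.INTER_CUBIC)
cv2.imwrite("pics/s12.png",A)
a=np.linspace(0,2*np.pi,73)
for r,z in[(.028,.008),(.028,.028),(.02,.028),(.02,.052)]:
    q=((proj(cs,[[.6125+r*np.cos(t),-.0245+r*np.sin(t),z] for t in a])-[x,y]+.5)*s-.5+[5,0]).round().astype(np.int32)
    cv2.polylines(A,[q],False,(0,0,255),1)
cv2.imwrite("pics/s12o.png",A)
E
```

```text
24.9667 [ 0.61000787 -0.10289952  0.18627862] [[0.0386, 0.9993, -0.0002], [0.9993, -0.0386, 0.0], [0.0, -0.0002, -1.0]] [-0.23  0.5   0.46  1.69 -0.26  1.01  0.28] [ 0.20441115 -0.16481637 -0.1997485 ] 1.0008633887935519
```

View pics/s12.png

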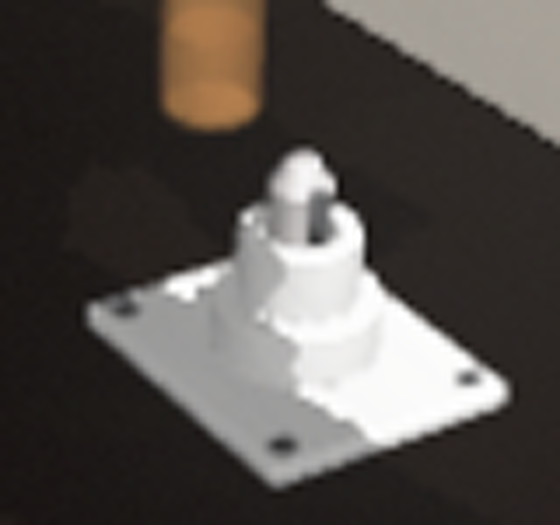

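View pics/s12o.png

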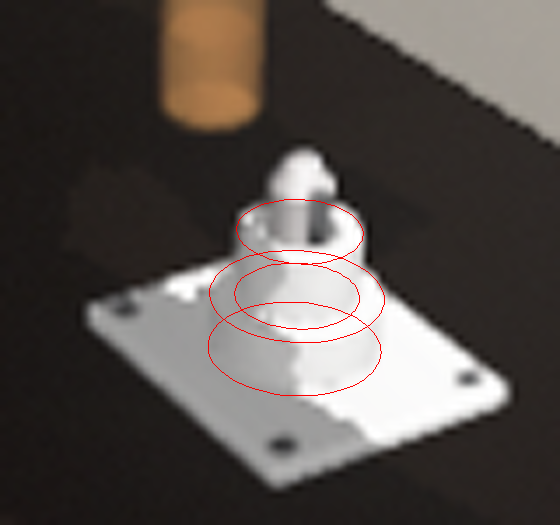

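View pics/w12.png

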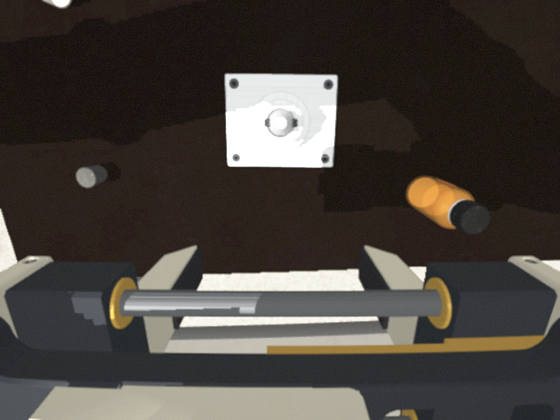

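The pictures show both rings level on the post, catches sprung out above, and the stopper and bottle untouched. I'll confirm heights from depth.

```bash
python3 - <<'E'
from h import *
from cell import arm
T=np.load("top0.npz")
p,d=arm.get_image("top");c0=arm.calibration("top")
W=np.load("w12.npz");S=np.load("scene12.npz")
for n,d,cal in[("wrist",W["d"],{k:W[k] for k in("mtx","dist_coeffs","R","t")}),("scene",S["d"],arm.calibration("scene")),("top",d,c0)]:
    vv,uu=np.mgrid[0:420,0:560];uv=np.stack([uu,vv],-1).reshape(-1,1,2).astype(float)
    q=cv2.undistortPoints(uv,np.array(cal["mtx"]),np.array(cal["dist_coeffs"]))[:,0]
    dd=d.reshape(-1);ok=dd>0
    P=(np.c_[q,np.ones(len(q))]*dd[:,None]-np.array(cal["t"]))@np.array(cal["R"])
    P=P[ok];r=np.hypot(P[:,0]-.6130,P[:,1]+.0248)
    tab=P[(r>.075)&(r<.1)];pl=P[(r>.033)&(r<.042)]
    nt=P[(r>.0145)&(r<.018)&(P[:,2]>.035)];wt=P[(r>.022)&(r<.0265)&(P[:,2]<.034)&(P[:,2]>.012)]
    print(n,[(len(k),round(float(np.median(k[:,2])),4)) for k in(tab,pl,wt,nt)])
    if len(nt)>8:
        m=nt[abs(nt[:,2]-np.median(nt[:,2]))<.004];A=np.c_[m[:,:2]-[.613,-.0248],np.ones(len(m))];print("narrow top plane",np.linalg.lstsq(A,m[:,2],rcond=None)[0].round(4))
    if len(wt)>8:
        m=wt[abs(wt[:,2]-np.median(wt[:,2]))<.004];A=np.c_[m[:,:2]-[.613,-.0248],np.ones(len(m))];print("wide top plane",np.linalg.lstsq(A,m[:,2],rcond=None)[0].round(4))
f=np.abs(p.astype(int)-T["p"]).sum(2)
cv2.imwrite("pics/t12.png",p[:,:,::-1])
E
```

```text
wrist [(40793, 0.2385), (2154, 0.0089), (789, 0.0288), (479, 0.0527)]
narrow top plane [-0.0003 -0.0044  0.0527]
wide top plane [-0.0021  0.0054  0.0288]
scene [(3756, 0.2371), (828, 0.4041), (80, 0.0265), (64, 0.05)]
narrow top plane [-0.0039 -0.0234  0.0508]
wide top plane [ 0.0112 -0.024   0.0278]
top [(6255, 0.577), (1427, 0.5233), (90, 0.0282), (57, 0.0523)]
narrow top plane [-0.0129 -0.0038  0.0522]
wide top plane [0.0114 0.007  0.0281]
```

View pics/t12.png

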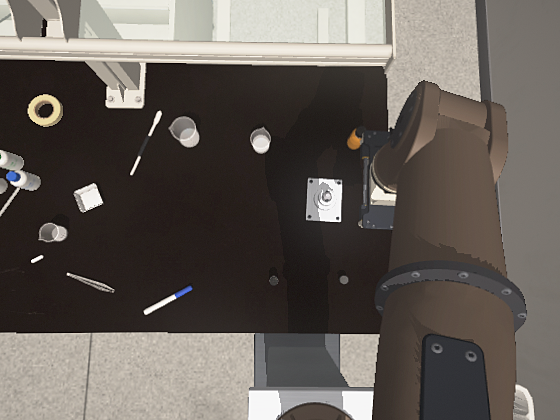

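Wrist depth gives the plate at 8.9, the wide ring's top at 28.8 and the narrow ring's top at 52.7 mm. The differences are 19.9 and 23.9 mm, so both rings are home and level. The bystanders are unmoved in the top view, so I'll hand in.

```bash
python3 -c "
from cell import arm
print(arm.sign_off())"
```

```text
the job is handed in; nothing more can be done
None
```

I threaded the wide ring and then the narrow ring down the post, pushed each past the two catches, let both go and backed the arm clear. The job was handed in at about 25 s of the 64 s.

**Last checks:**
- **Heights:** wrist depth put the wide ring's top 19.9 mm above the plate (its height is 20 mm). The narrow ring's top was 23.9 mm above that (its height is 24 mm), so both are home.
- **Level:** the wrist and top cameras showed each ring tilted by no more than about 0.014 rad.
- **Surroundings:** the pictures showed the catches sprung out above the rings, the gripper open and clear, and the bottle, beaker, stopper and vial where they stood.

**Disagreements:**
- **Post position:** before insertion the cameras differed by up to about 3–4 mm in x. I settled it from the wrist view of the post tip inside the ring's bore.
- **Final depth:** the scene camera read heights about 1.5–2 mm low and tilts up to 0.026 rad. That is within its calibration and still inside the limits.

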